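Swap the blanking plug for the climate logger in the sloping reader dock

TASK

First pull the flat blanking plug with the upright rib out of the sloping reader dock and stand it fully home in the free pocket of the charging strip; then plug the tall box-shaped climate logger with the small dome from the strip fully home into the dock. When it is in, press the dock's round locking cap all the way down. Leave the two other devices in the strip as they are, and do not knock over or push away the jar and the chrome hub cap.

Things in the scene. Friction and masses are not known exactly. Their poses are not given: they have to be found in the camera images.
- logger: White box 36 (x) x 28 (y) x 50 mm tall on a black plug foot 24 (x) x 16 (y) x 22 mm tall. Origin: centre of the foot's underside, z up; the box spans z 22 to 72 mm, a dome 18 mm across (6 mm off-centre) reaches z = 84 mm. A half turn about z fits as well. About 80 g. It starts in one of the strip's pockets, box resting on the strip's top.
- strip: Fixed grey charging strip, 200 (x) x 62 (y) x 36 mm tall, origin at the centre of its underside. Four equal pockets 26 (x) x 18 (y) x 24 mm deep along its x axis at -75, -25, +25 and +75 mm; the last is free at the start. Devices stand in them with their long sides along the strip's x axis.
- free_pocket (a point): Centre of the mouth of the strip's free pocket, with the strip's axes, 36 mm above the table. The blanking plug is fully home there with its origin 22 mm below this point, its x axis along this x or a half turn from it.
- blank: Black blanking plug: foot 24 (x) x 16 (y) x 22 mm, on it a flange 34 x 24 x 6 mm (z 22 to 28 mm) and an upright grip rib 30 (x) x 12 (y) x 26 mm (z 28 to 54 mm). Origin: centre of the foot's underside, z out through the rib. About 40 g. It starts home in the dock's socket, tilted with the panel, axes along the panel's.
- battery: Bystander in the strip: low white block 36 x 28 x 24 mm on the same kind of foot (22 mm, in the pocket); origin under the foot, top at 46 mm above it. No dome.
- torch: Bystander in the strip: white upright cylinder, 32 mm across and 40 mm tall, on the same kind of foot; origin under the foot, top at 62 mm above it.
- panel: Sloping face plate of the fixed reader dock, 150 (x) x 100 (y) mm, 36 mm thick, leaning 30 degrees from level, facing to the robot's left or away from it to the left. Origin at the centre of its outer face, 100 mm above the table; x runs up the slope, y to the side, z out of the face. The face's lower edge is 62 mm, its upper edge 138 mm above the table.
- socket (a point): Centre of the mouth of the rectangular socket hole in the panel face, with the panel's axes: hole 26 (x) x 18 (y) mm, 24 mm deep along -z, at x = +27 mm on the panel. The plugged logger's z axis points along this z, its x axis along this x or a half turn from it.
- seat (a point): Point in the socket 22 mm below its mouth, where the logger's origin lies when it is fully home (box resting on the face). Panel's axes.
- lock_cap (a joint): Locking cap of the dock, a slide along the panel's -z: 0 = fully up, 0.010 m = fully down. It stays where it is left and takes about 4 to 5 N to move. It starts up (0 to 2 mm).
- cap_top (a point): Centre of the top of the locking cap, a bare steel button 20 mm across, on the panel at x = -37 mm (64 mm down the slope from the socket). 30 mm above the face when up, 20 mm when down; a black collar 28 mm across and 6 mm high surrounds its stem. Panel's axes.
- jar: Bystander: closed glass jar with steel cap, 68 mm across, 150 mm tall, standing loose on the table; origin at the centre of its underside.
- hubcap: Bystander: chrome hub cap lying loose on the table, 88 mm across, 31 mm high; origin at the centre of its underside.
Mind the look-alikes: they are no part of the job. What is shaped like the blank but pink is not meant. Leave any blue look-alike of the logger alone.

How it is judged:
By the outcome, as a careful person would: the job done as asked, in the order asked, and still so for the second after the job is handed in, with the robot touching nothing.
It also fails if it takes over 72 s, if anything falls off the work surface, if the arm or the gripper's body presses on something with over 40 N, if the wrist force passes 120 N, or if a joint passes its speed limit or range.

ROBOT

A 6-joint arm with a two-finger parallel gripper is mounted at the origin on the work surface. World frame = base frame: x ahead of the robot, y to its left, z up, the work surface at z = 0. Lengths are in m, angles in degrees, forces in N, time in s.
With the tool pointing down it reaches from about 0.4 to 0.825 m from the base axis. Payload 7 kg.
Tool frame: the origin (TCP) lies midway between the tips of the shut fingers; the grasp point (between the pads) lies 19 mm behind it (grip_depth is the distance from the TCP to the grasp point, in m); z points along the fingers, y is the line along which they close (so a half turn about z gives the same grasp; the last joint's range is limited). The gripper opens to 85 mm and grips with 20 to 120 N. Pads are 22 mm wide; open, the fingers measure 114 mm over their backs; the gripper's body (76 mm by 85 mm) begins 54 mm behind the grasp point. The pads swing forward as they close: fully open they stand 13 mm farther back than shut.
Start: joints at [93.169, 20.546, 0.682, 0, -70.136, -16.507], TCP at [0.156, 0.657, 0.231] pointing down, gripper open.
Joint ranges: [-176.03, 176.03], [-82.01, 121.73], [-58.28, 71.71], [-173.87, 95.51], [-174.79, -0.11], [-173.66, 173.66]. Speed limits (degrees/s): [136.94, 136.94, 172.46, 180, 180, 180].

INTERFACE

Orientations are given as a 3x3 rotation matrix whose columns are the frame's x, y, z axes.
In Python, from cell import * gives the robot as it stands. The module is installed in compiled form; this text tells all that it offers.
- The arm moves only by the tool step_arm, never from a script. Its argument "deltas" is a list of rows, each an object of numbers: "dx", "dy", "dz": the shift along the tool's x, y, z in m; "roll": the turn about the tool's z in degrees; "fingers": the finger opening in m, from 0 to 0.0854. A call has 1 to 8 rows; each row is the pose to reach, as a shift and turn from the pose commanded when the call began, along the tool's axes at that moment; what a row does not reach only later rows make up. A row lasts 1/12 s, in which the tool goes at most 41.7 mm and 7.16 degrees, less where a joint would pass 70% of its speed; a pose out of reach is approached as far as the arm can. A call with a gripper value outside its range is refused whole. The fingers move at their own pace and stop on an object; "newtons" is the grip in N (left out, the last holds). Time passes only in rows, so rows that repeat a pose let the fingers close. It gives the time, the measured TCP pose, the force, the opening and the grip force at its end, in the units of the state.
- observe(): the state, without advancing time (a new reading comes with each control period).
- read_camera(name): name is "side" or "top" or "wrist"; returns the picture (480x640x3 uint8, red, green, blue); there is no depth.
- camera_model(name): a dict with "K" (3x3 intrinsics, pixels), "camera_from_world" (4x4, takes a point from world to camera coordinates). Camera axes: x right, y up, looking along -z (the intrinsics and any distortion apply to the point x, -y, -z); pixel columns grow to the right and rows downward; lengths in m; the calibration is good to about 2 mm. A picture is of the moment at which its call begins: read the wrist's pose just before it. camera_model takes no time and is no camera call; for the wrist camera it gives the pose at the moment of the call.
- finish_job(): hands the job in; it is judged then, once.
The state is a dict: "time_s": time; "joint_positions": joint angles; "joint_vel": joint speeds; "tau": joint torques, N m; "tool_pos": TCP position; "tool_rot": TCP orientation; "wrist_force": force on the tool from outside, world axes, zero at the start; "moment": the same for the moment, N m; "grip_width": finger opening in m; "finger_force": force on a finger pad.
Only numpy, scipy, OpenCV 4.12 (cv2) and the standard library are available. Lean on these libraries where they do the work, as an engineer would, in place of code of your own. Each camera call takes 0.05 s, during which the arm holds its last target. There are 200 camera calls.

## Working session

There is one attempt and no reset: what is moved stays moved. The work goes in short steps, Python scripts to look and compute and a tool call to move; the robot and the scene stay as the last step left them, time stands still between calls to the robot, and variables do not carry over. Pictures are saved under pics/ and viewed, at most 10 in all, crops included, and the job is handed in when it is done.

Besides the shell and the picture viewer there is one more tool, called after ">>>" as name(argument=value, ...) on one line, values as JSON. step_arm: Moves the arm, as the interface text tells. Its arguments: {"type":"object","properties":{"deltas":{"type":"array"},"newtons":{"type":"number"}},"required":["deltas"]}

```bash
mkdir -p pics; python3 - <<'E'
from cell import *
import cv2,numpy as np
s=observe();print(s)
for n in("side","top","wrist"):
    m=camera_model(n);print(n,m)
    cv2.imwrite(f"pics/{n}0.png",read_camera(n)[:,:,::-1])
E
```

```text
{'time_s': 0.0, 'joint_positions': array([ 9.31689031e+01,  2.05911989e+01,  6.33036678e-01, -2.12349164e-02,
       -7.01366069e+01, -1.65069321e+01]), 'joint_vel': array([ 0.04489636,  0.00129423, -0.00355913,  0.05300736,  0.02390058,
        0.04280439]), 'tau': array([-2.03600270e-03, -5.83327103e+01,  2.93414819e+01,  6.93658948e+00,
       -6.01130712e-03, -7.05333264e-06]), 'tool_pos': array([0.15562764, 0.65630347, 0.23035725]), 'tool_rot': array([[ 9.72996859e-01, -2.30818210e-01, -2.56603297e-04],
       [-2.30818313e-01, -9.72995434e-01, -1.67075075e-03],
       [ 1.35965861e-04,  1.68486397e-03, -9.99998571e-01]]), 'wrist_force': array([-0.37063192,  0.19074277,  0.50537524]), 'moment': array([ 0.00380241,  0.02794495, -0.01884343]), 'finger_force': 0.0, 'grip_width': 0.0854509742485276}
side {'K': array([[463.95216738,   0.        , 322.80648779],
       [  0.        , 463.95216738, 246.17721546],
       [  0.        ,   0.        ,   1.        ]]), 'camera_from_world': array([[-0.9621998 , -0.27165989, -0.01929892,  0.50427513],
       [ 0.12006619, -0.48673449,  0.865
[... 406 characters left out ...]
5175 , -0.0104039 ,  0.1216584 , -0.52450088],
       [-0.12169361, -0.00281872,  0.99256371, -1.02877767],
       [ 0.        ,  0.        ,  0.        ,  1.        ]])}
wrist {'K': array([[377.01029945,   0.        , 319.03748464],
       [  0.        , 377.01029945, 233.73663233],
       [  0.        ,   0.        ,   1.        ]]), 'camera_from_world': array([[-2.31006631e-01, -9.72951680e-01,  9.82079559e-04,
         6.74924115e-01],
       [ 9.27238819e-01, -2.20458624e-01, -3.02698146e-01,
         3.82552549e-02],
       [ 2.94727178e-01, -6.90146566e-02,  9.53085971e-01,
        -3.79434886e-01],
       [ 0.00000000e+00,  0.00000000e+00,  0.00000000e+00,
         1.00000000e+00]])}
```

View pics/top0.png

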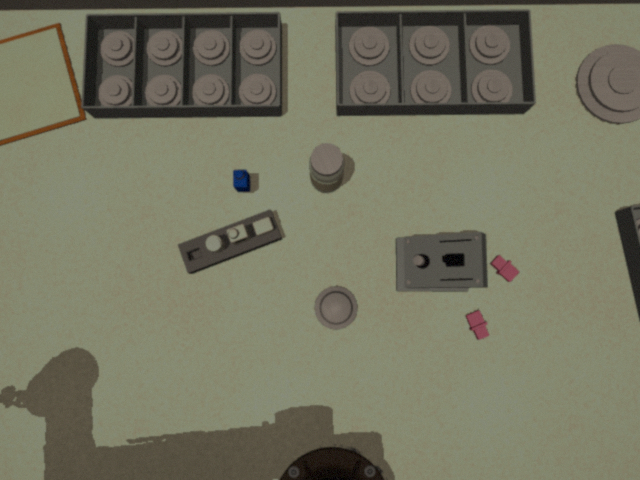

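View pics/side0.png

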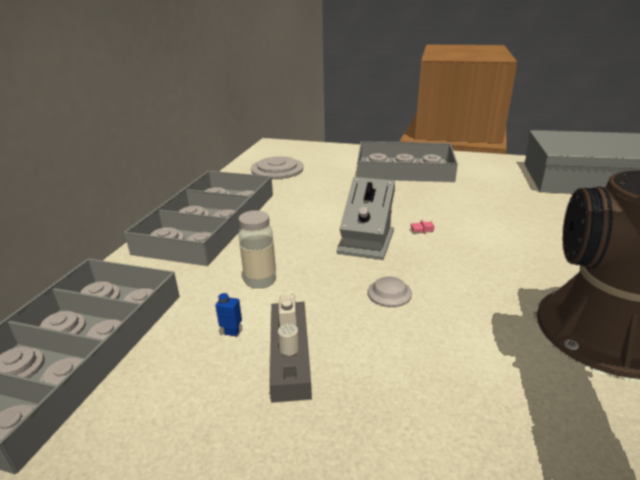

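The top picture shows the strip at (230,241), with its free pocket at (193,254). Device candidates are the round torch at (213,243), a box with a dome at (235,233), a plain block at (262,226) and a blue look-alike at (241,181). The dock is at (441,262), with the black blank at (454,260) and the cap at (420,261). The pink look-alikes are at (505,268) and (478,324). I take (235,233) as the logger because it is white with a dome, and confirm with an enlarged crop.

```bash
python3 - <<'E'
import cv2,numpy as np
t=cv2.imread("pics/top0.png");s=cv2.imread("pics/side0.png")
r=lambda im,x,y,w,h,k:cv2.resize(im[y:y+h,x:x+w],None,fx=k,fy=k,interpolation=cv2.INTER_CUBIC)
a=r(t,172,200,114,75,3.5);b=r(t,386,222,114,75,3.5)
c=r(s,240,280,100,84,4);d=r(s,325,170,100,84,4)
cv2.imwrite("pics/crop1.png",np.vstack([np.hstack([a,b])[:262,:798],np.hstack([c,d])[:336,:798]]))
E
```

```text
(no output)
```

View pics/crop1.png

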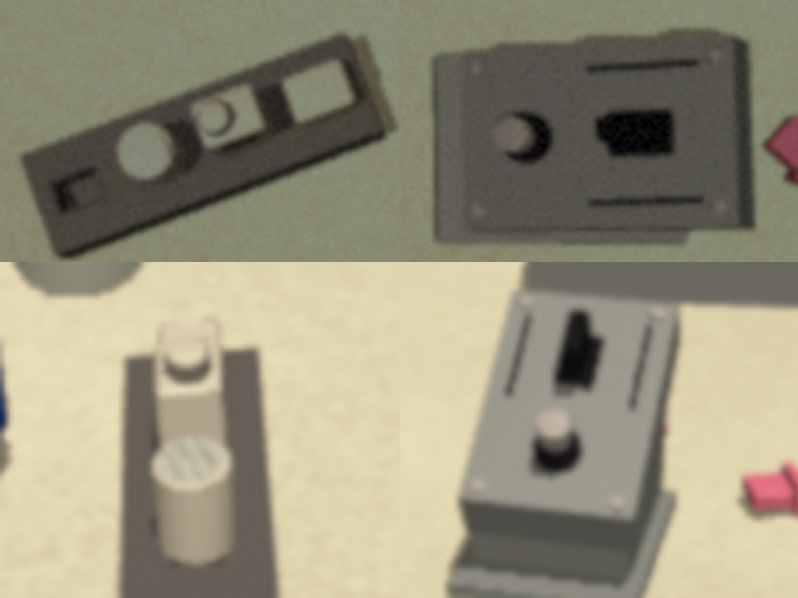

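The crop confirms the choice: the white box with the dome, at crop (228,117), is the logger. Torch is at (145,150), battery (318,90), free pocket (78,188). On the dock the black blank's rib is at (640,132) and the cap top at (513,137).

```bash
cat > h.py <<'E'
from cell import *
import numpy as np,cv2
def ray(m,px,z):
    M=m["camera_from_world"];K=m["K"];R=M[:3,:3];c=-R.T@M[:3,3]
    d=np.linalg.inv(K)@[px[0],px[1],1];d=R.T@[d[0],-d[1],-d[2]]
    return c+d*(z-c[2])/d[2]
def proj(m,P):
    P=np.atleast_2d(P);M=m["camera_from_world"]
    q=(M[:3,:3]@P.T).T+M[:3,3];q=q*[1,-1,-1];u=q@m["K"].T
    return u[:,:2]/u[:,2:]
def panelT(x,y,a):  # a: world yaw (deg) of horizontal uphill direction
    a=np.radians(a);u=np.array([np.cos(a),np.sin(a),0]);k=np.array([0,0,1.])
    X=u*np.cos(np.pi/6)+k*.5;Z=-u*.5+k*np.cos(np.pi/6);Y=np.cross(Z,X)
    return np.array([X,Y,Z]).T,np.array([x,y,.1])
def stripT(x,y,a):
    a=np.radians(a);c,s=np.cos(a),np.sin(a)
    return np.array([[c,-s,0],[s,c,0],[0,0,1.]]),np.array([x,y,0])
E
python3 - <<'E'
from h import *
m=camera_model("top");A=np.array([172,200]);B=np.array([386-114,222])
for n,p,z in[("pocket",(78,188),.036),("torch",(145,150),.076),("logger",(228,117),.086),("batt",(318,90),.06),("LT",(22,157),.036),("RT",(345,35),.036)]:
    print(n,ray(m,A+np.array(p)/3.5,z).round(4))
C=np.array([386-399/3.5,222])
for n,p,z in[("cap",(513,137),.1075),("rib",(640,132),.141),("upR",(740,42),.138),("lowR",(750,228),.138)]:
    print(n,ray(m,C+np.array(p)/3.5,z).round(4))
print("jar",ray(m,(326,153),.15).round(3),"hub",ray(m,(336,307),.02).round(3))
E
```

```text
pocket [0.5003 0.2714 0.036 ]
torch [0.5171 0.2248 0.076 ]
logger [0.5336 0.1774 0.086 ]
batt [0.5521 0.1311 0.06  ]
LT [0.5186 0.304  0.036 ]
RT [0.5878 0.1184 0.036 ]
cap [ 0.4749 -0.1652  0.1075]
rib [ 0.4741 -0.2245  0.141 ]
upR [ 0.5207 -0.279   0.138 ]
lowR [ 0.4244 -0.2796  0.138 ]
jar [0.672 0.005 0.15 ] hub [ 0.391 -0.012  0.02 ]
```

>>> step_arm(deltas=[{"dx": 0.03,"dy": 0.023,"dz": -0.005,"roll": 7},{"dx": 0.06,"dy": 0.046,"dz": -0.01,"roll": 14},{"dx": 0.09,"dy": 0.07,"dz": -0.015,"roll": 21},{"dx": 0.12,"dy": 0.093,"dz": -0.02,"roll": 28},{"dx": 0.15,"dy": 0.116,"dz": -0.025,"roll": 35},{"dx": 0.18,"dy": 0.139,"dz": -0.03,"roll": 42},{"dx": 0.21,"dy": 0.162,"dz": -0.035,"roll": 49},{"dx": 0.24,"dy": 0.185,"dz": -0.04,"roll": 56.4}])

```text
validation failed for argument at $.de...
```

>>> step_arm(deltas=[{"dx": 0.03,"dy": 0.023,"dz": -0.005,"roll": 7,"fingers": 0.085},{"dx": 0.06,"dy": 0.046,"dz": -0.01,"roll": 14,"fingers": 0.085},{"dx": 0.09,"dy": 0.07,"dz": -0.015,"roll": 21,"fingers": 0.085},{"dx": 0.12,"dy": 0.093,"dz": -0.02,"roll": 28,"fingers": 0.085},{"dx": 0.15,"dy": 0.116,"dz": -0.025,"roll": 35,"fingers": 0.085},{"dx": 0.18,"dy": 0.139,"dz": -0.03,"roll": 42,"fingers": 0.085},{"dx": 0.21,"dy": 0.162,"dz": -0.035,"roll": 49,"fingers": 0.085},{"dx": 0.24,"dy": 0.185,"dz": -0.04,"roll": 56.4,"fingers": 0.085}])

```text
time_s: 0.82
tool_pos: [0.3472, 0.4197, 0.2715]
tool_rot: [[0.345, -0.939, -0.0], [-0.939, -0.345, 0.0], [-0.0, 0.0, -1.0]]
wrist_force: [0.5, -0.1, 0.5]
grip_width: 0.0852
finger_force: 0.0
```

>>> step_arm(deltas=[{"dx": 0.034,"dy": -0.0115,"dz": 0,"roll": 0,"fingers": 0.085},{"dx": 0.068,"dy": -0.023,"dz": 0,"roll": 0,"fingers": 0.085},{"dx": 0.102,"dy": -0.0345,"dz": 0,"roll": 0,"fingers": 0.085},{"dx": 0.136,"dy": -0.046,"dz": 0,"roll": 0,"fingers": 0.085},{"dx": 0.17,"dy": -0.0575,"dz": 0,"roll": 0,"fingers": 0.085},{"dx": 0.204,"dy": -0.069,"dz": 0,"roll": 0,"fingers": 0.085},{"dx": 0.238,"dy": -0.0805,"dz": 0,"roll": 0,"fingers": 0.085},{"dx": 0.27,"dy": -0.092,"dz": 0,"roll": 0,"fingers": 0.085}])

```text
time_s: 1.48
tool_pos: [0.528, 0.1989, 0.2713]
tool_rot: [[0.35, -0.937, -0.0], [-0.937, -0.35, 0.0], [-0.0, 0.0, -1.0]]
wrist_force: [0.3, 1.1, -0.8]
grip_width: 0.0848
finger_force: 0.0
```

```bash
python3 - <<'E'
from h import *
import pickle
m=camera_model("wrist");im=read_camera("wrist")[:,:,::-1].copy()
pickle.dump((m,im),open("w1.pkl","wb"));print(observe()["tool_pos"])
R,o=stripT(.5258,.2012,110.3)
for x in(-100,100):
  for y in(-31,31): 
    p=proj(m,R@[x/1e3,y/1e3,.036]+o)[0];print(p.round());cv2.circle(im,tuple(int(v) for v in p),3,(0,0,255),1)
cv2.imwrite("pics/w1.png",im)
E
```

```text
[0.53060214 0.1955771  0.27096895]
[289.  92.]
[355.  92.]
[293. 286.]
[349. 286.]
```

View pics/w1.png

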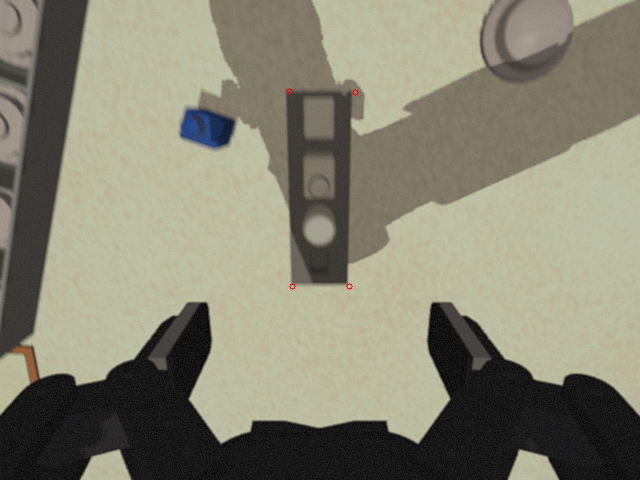

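The wrist picture shows the strip with corners near (288,93), (351,93), (347,283) and (292,284). The device order is battery, logger (dome at (319,186)), torch, and free pocket at (320,262). I refine with an edge fit.

```bash
cat >> h.py <<'E'
from scipy.optimize import minimize
from scipy.ndimage import map_coordinates
def snap(name):
    m=camera_model(name);return m,read_camera(name)[:,:,::-1].copy()
def rect(x0,x1,y0,y1,z):
    c=[(x0,y0),(x1,y0),(x1,y1),(x0,y1)];out=[]
    for i in range(4):
        a,b=np.array(c[i]),np.array(c[(i+1)%4])
        for t in np.linspace(.04,.96,60): out.append([*(a+(b-a)*t),z])
    return np.array(out)/1e3
def fit(views,pts,T,x0,sig=1.5):
    G=[]
    for m,im in views:
        g=cv2.GaussianBlur(cv2.cvtColor(im,6).astype(float),(0,0),sig)
        G.append((m,np.hypot(cv2.Sobel(g,6,1,0),cv2.Sobel(g,6,0,1))))
    def f(v):
        R,o=T(*v);P=pts@R.T+o;s=0
        for m,g in G:
            u=proj(m,P);s-=np.sqrt(map_coordinates(g,[u[:,1],u[:,0]],order=1)).mean()
        return s
    x0=np.array(x0,float);best=None
    for d in(0,1,-1,2,-2):
        st=x0+np.array([d*.002,d*.0015,d*.5])
        r=minimize(f,st,method="Nelder-Mead",options=dict(initial_simplex=[st,st+[.004,0,0],st+[0,.004,0],st+[0,0,2]],xatol=1e-5,fatol=1e-5))
        if best is None or r.fun<best.fun: best=r
    return best.x,best.fun
E
python3 - <<'E'
from h import *
import pickle
v1=pickle.load(open("w1.pkl","rb"));v2=snap("wrist");o=observe();print(o["tool_pos"],o["joint_positions"].round(1))
P=rect(-100,100,-31,31,36)
for v in([v1],[v2],[v1,v2]): print(fit(v,P,stripT,(.526,.201,110.3)))
t=snap("top");pickle.dump((v2,t),open("w2.pkl","wb"))
print(fit([t],P,stripT,(.526,.201,110.3)))
print(fit([t],rect(-75,75,-50,50,0),panelT,(.474,-.215,-90)))
E
```

```text
[0.52920993 0.19731715 0.27071345] [ 40.3   8.9  -9.9   0.  -71.3 -20.1]
(array([  0.52909231,   0.20042771, 110.63604666]), np.float64(-10.477368312265565))
(array([  0.5276764 ,   0.20188372, 110.59066974]), np.float64(-11.714466406724098))
(array([  0.52807324,   0.20187236, 110.56439656]), np.float64(-21.580590832511312))
(array([  0.52357768,   0.20030557, 111.10606053]), np.float64(-10.29358195345834))
(array([  0.47642656,  -0.21685659, -90.32458691]), np.float64(-7.231848766755646))
```

>>> step_arm(deltas=[{"dx": 0.0232,"dy": 0.012,"dz": 0,"roll": 2.6,"fingers": 0.085},{"dx": 0.0464,"dy": 0.024,"dz": 0,"roll": 5.2,"fingers": 0.085},{"dx": 0.0696,"dy": 0.036,"dz": 0,"roll": 7.8,"fingers": 0.085},{"dx": 0.0928,"dy": 0.048,"dz": -0.002,"roll": 10.4,"fingers": 0.085},{"dx": 0.116,"dy": 0.06,"dz": -0.004,"roll": 13,"fingers": 0.085},{"dx": 0.139,"dy": 0.072,"dz": -0.006,"roll": 15.6,"fingers": 0.085},{"dx": 0.162,"dy": 0.084,"dz": -0.008,"roll": 18.2,"fingers": 0.085},{"dx": 0.1855,"dy": 0.0965,"dz": -0.01,"roll": 20.6,"fingers": 0.085}])

```text
time_s: 2.3
tool_pos: [0.5012, -0.007, 0.2815]
tool_rot: [[-0.003, -1.0, 0.0], [-1.0, 0.003, 0.0], [-0.0, -0.0, -1.0]]
wrist_force: [1.3, 0.2, 0.6]
grip_width: 0.0848
finger_force: 0.0
```

>>> step_arm(deltas=[{"dx": 0.035,"dy": 0.004,"dz": -0.002,"roll": 0,"fingers": 0.085},{"dx": 0.07,"dy": 0.008,"dz": -0.004,"roll": 0,"fingers": 0.085},{"dx": 0.105,"dy": 0.012,"dz": -0.006,"roll": 0,"fingers": 0.085},{"dx": 0.14,"dy": 0.016,"dz": -0.008,"roll": 0,"fingers": 0.085},{"dx": 0.17,"dy": 0.02,"dz": -0.009,"roll": 0,"fingers": 0.085},{"dx": 0.195,"dy": 0.0237,"dz": -0.009,"roll": 0,"fingers": 0.085},{"dx": 0.2076,"dy": 0.0237,"dz": -0.009,"roll": 0,"fingers": 0.085},{"dx": 0.2076,"dy": 0.0237,"dz": -0.009,"roll": 0,"fingers": 0.085}])

```text
time_s: 2.97
tool_pos: [0.4775, -0.2156, 0.2901]
tool_rot: [[-0.003, -1.0, -0.0], [-1.0, 0.003, -0.0], [0.0, 0.0, -1.0]]
wrist_force: [-0.2, 1.1, 0.1]
grip_width: 0.0851
finger_force: 0.0
```

>>> step_arm(deltas=[{"dx": 0,"dy": 0,"dz": 0,"roll": 0,"fingers": 0.085},{"dx": 0,"dy": 0,"dz": 0,"roll": 0,"fingers": 0.085},{"dx": 0,"dy": 0,"dz": 0,"roll": 0,"fingers": 0.085},{"dx": 0,"dy": 0,"dz": 0,"roll": 0,"fingers": 0.085}])

```text
time_s: 3.3
tool_pos: [0.478, -0.2134, 0.2904]
tool_rot: [[-0.0, -1.0, 0.0], [-1.0, 0.0, 0.0], [-0.0, -0.0, -1.0]]
wrist_force: [-0.2, -0.1, 0.2]
grip_width: 0.0845
finger_force: 0.0
```

```bash
python3 - <<'E'
from h import *
import pickle
v=snap("wrist");v3=snap("wrist");o=observe();print(o["tool_pos"],o["tool_rot"][:,0],o["joint_positions"].round(1))
pickle.dump((v,v3),open("w3.pkl","wb"))
P=rect(-75,75,-50,50,0)
P2=np.vstack([P,rect(27-15,27+15,-6,6,32)])
t=pickle.load(open("w2.pkl","rb"))[1];s=snap("side")
for w in([v],[v3],[v,v3],[t],[s]):print(fit(w,P,panelT,(.475,-.216,-90.3)),fit(w,P2,panelT,(.475,-.216,-90.3)))
x,_=fit([v,v3],P2,panelT,(.475,-.216,-90.3))
m,im=v3;R,o=panelT(*x)
for p in proj(m,P2@R.T+o): cv2.circle(im,tuple(int(round(q)) for q in p),0,(0,0,255),-1)
R,o=stripT(.5277,.2017,110.6)
cv2.imwrite("pics/w3.png",im)
E
```

```text
[ 0.47800843 -0.21364958  0.29040889] [-5.34570524e-04 -9.99999856e-01 -3.78600986e-05] [ -2.6   4.2 -12.8  -0.  -73.    2.6]
(array([  0.47829721,  -0.20953478, -90.88151894]), np.float64(-6.769216208031912)) (array([  0.47833604,  -0.20788813, -90.58340677]), np.float64(-7.650911218150393))
(array([  0.47827125,  -0.2095885 , -90.85123054]), np.float64(-6.746171435490463)) (array([  0.47833122,  -0.2080025 , -90.5526415 ]), np.float64(-7.65455972496694))
(array([  0.47826908,  -0.20956875, -90.85561994]), np.float64(-13.514636928783247)) (array([  0.47833882,  -0.20790498, -90.53421196]), np.float64(-15.295957336180464))
(array([  0.47642657,  -0.21685659, -90.32457833]), np.float64(-7.231848764515236)) (array([  0.46830595,  -0.21662297, -89.90483029]), np.float64(-8.084553406949945))
(array([  0.46866656,  -0.20775128, -86.61145695]), np.float64(-8.281691091361003)) (array([  0.47069518,  -0.20071107, -87.30804686]), np.float64(-8.644040349063784))
```

View pics/w3.png

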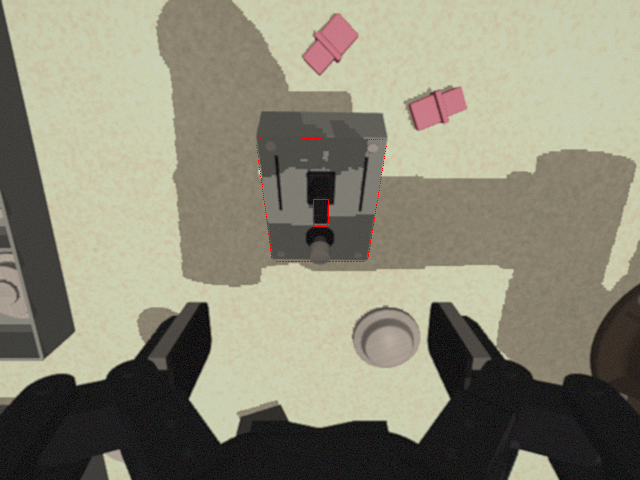

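The picture shows the panel outline fitting well: upper edge at row 139, lower edge at row 260. The blank's flange is at (320,187), the rib at (320,212) and the cap at (320,240). I check the fit in one brightened crop.

```bash
python3 - <<'E'
from h import *
import pickle
v,v3=pickle.load(open("w3.pkl","rb"))
im=((v[1].astype(float)+v3[1])/2);m=v[0]
a=im[120:280,240:400]
big=np.clip(cv2.resize(a,None,fx=5,fy=5,interpolation=cv2.INTER_CUBIC)/255,0,1)**.5*255
big=big[100:700].astype(np.uint8).copy()
def draw(P,x,c):
    R,o=panelT(*x)
    for p in proj(m,np.array(P)@R.T+o):
        q=(p-[240,120]+.5)*5-[0,100];cv2.circle(big,tuple(int(k) for k in q),1,c,-1)
th=np.linspace(0,6.28,60);cap=np.c_[-37+10*np.cos(th),10*np.sin(th),0*th+29]/1e3
col=np.c_[-37+14*np.cos(th),14*np.sin(th),0*th+6]/1e3
for x,c in[((.4783,-.2095,-90.86),(0,0,255)),((.4783,-.2079,-90.53),(0,255,0))]:
    for P in(rect(10,44,-12,12,6),rect(12,42,-6,6,32),cap,col): draw(P,x,c)
cv2.imwrite("pics/crop3.png",big)
E
```

```text
(no output)
```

View pics/crop3.png

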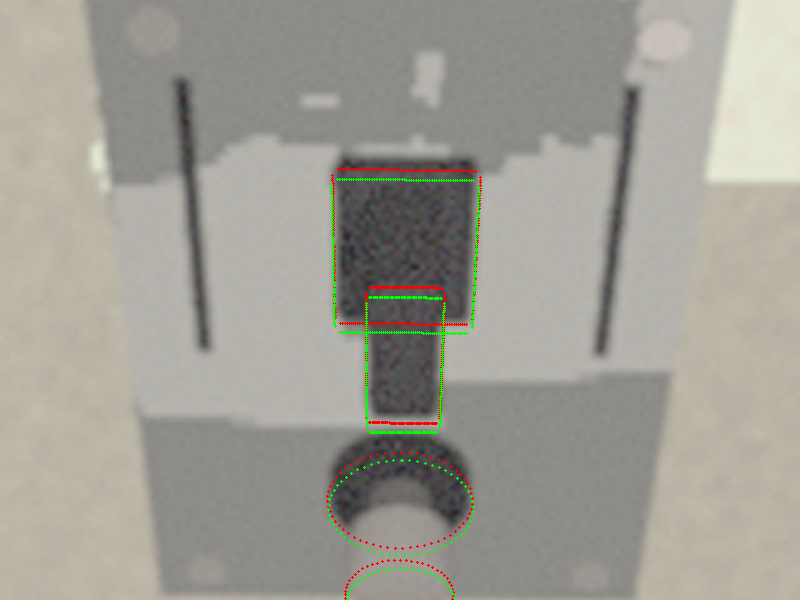

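The crop shows the flange at (405,245), rib end at row 415 and collar at (402,485). They sit 1–3 px further uphill than the model, so I take the panel origin as about (0.478, -0.211).

>>> step_arm(deltas=[{"dx": 0.003,"dy": 0,"dz": 0.025,"roll": 0.5,"fingers": 0.06},{"dx": 0.003,"dy": 0,"dz": 0.05,"roll": 0.5,"fingers": 0.06},{"dx": 0.003,"dy": 0,"dz": 0.075,"roll": 0.5,"fingers": 0.06},{"dx": 0.003,"dy": 0,"dz": 0.1,"roll": 0.5,"fingers": 0.06},{"dx": 0.003,"dy": 0,"dz": 0.125,"roll": 0.5,"fingers": 0.06},{"dx": 0.003,"dy": 0,"dz": 0.145,"roll": 0.5,"fingers": 0.06},{"dx": 0.003,"dy": 0,"dz": 0.155,"roll": 0.5,"fingers": 0.06},{"dx": 0.003,"dy": 0,"dz": 0.16,"roll": 0.5,"fingers": 0.06}])

```text
time_s: 4.12
tool_pos: [0.4771, -0.2172, 0.1289]
tool_rot: [[-0.01, -1.0, -0.002], [-1.0, 0.01, 0.0], [-0.0, 0.002, -1.0]]
wrist_force: [0.1, -0.5, -1.1]
grip_width: 0.06
finger_force: 0.0
```

>>> step_arm(deltas=[{"dx": 0,"dy": 0,"dz": 0.004,"roll": 0,"fingers": 0.06},{"dx": 0,"dy": 0,"dz": 0.008,"roll": 0,"fingers": 0.06},{"dx": 0,"dy": 0,"dz": 0.011,"roll": 0,"fingers": 0.06},{"dx": 0,"dy": 0,"dz": 0.011,"roll": 0,"fingers": 0.06},{"dx": 0,"dy": 0,"dz": 0.011,"roll": 0,"fingers": 0.06}])

```text
time_s: 4.53
tool_pos: [0.4781, -0.2175, 0.1199]
tool_rot: [[-0.01, -1.0, 0.001], [-1.0, 0.01, -0.0], [0.0, -0.001, -1.0]]
wrist_force: [0.1, 1.3, -0.2]
grip_width: 0.0605
finger_force: 0.0
```

>>> step_arm(deltas=[{"dx": 0,"dy": 0,"dz": 0,"roll": 0,"fingers": 0.0},{"dx": 0,"dy": 0,"dz": 0,"roll": 0,"fingers": 0.0},{"dx": 0,"dy": 0,"dz": 0,"roll": 0,"fingers": 0.0},{"dx": 0,"dy": 0,"dz": 0,"roll": 0,"fingers": 0.0},{"dx": 0,"dy": 0,"dz": 0,"roll": 0,"fingers": 0.0},{"dx": 0,"dy": 0,"dz": 0,"roll": 0,"fingers": 0.0},{"dx": 0,"dy": 0,"dz": 0,"roll": 0,"fingers": 0.0},{"dx": 0,"dy": 0,"dz": 0,"roll": 0,"fingers": 0.0}], newtons=30)

```text
time_s: 5.2
tool_pos: [0.478, -0.2174, 0.1196]
tool_rot: [[-0.01, -1.0, 0.0], [-1.0, 0.01, -0.0], [0.0, -0.0, -1.0]]
wrist_force: [0.3, 1.2, 4.5]
grip_width: 0.0116
finger_force: 33.9
```

>>> step_arm(deltas=[{"dx": -0.001,"dy": 0,"dz": -0.0017,"roll": 0,"fingers": 0.0},{"dx": -0.002,"dy": 0,"dz": -0.0035,"roll": 0,"fingers": 0.0},{"dx": -0.003,"dy": 0,"dz": -0.0052,"roll": 0,"fingers": 0.0},{"dx": -0.004,"dy": 0,"dz": -0.0069,"roll": 0,"fingers": 0.0},{"dx": -0.005,"dy": 0,"dz": -0.0087,"roll": 0,"fingers": 0.0},{"dx": -0.006,"dy": 0,"dz": -0.0104,"roll": 0,"fingers": 0.0},{"dx": -0.007,"dy": 0,"dz": -0.0121,"roll": 0,"fingers": 0.0},{"dx": -0.007,"dy": 0,"dz": -0.0121,"roll": 0,"fingers": 0.0}])

```text
time_s: 5.87
tool_pos: [0.4781, -0.2102, 0.1319]
tool_rot: [[-0.01, -1.0, 0.001], [-1.0, 0.01, -0.0], [0.0, -0.001, -1.0]]
wrist_force: [-0.4, -2.1, 1.2]
grip_width: 0.0114
finger_force: 33.6
```

```bash
python3 - <<'E'
from h import *
m,im=snap("side");a=im[150:270,300:460];b=cv2.resize(a,None,fx=5,fy=5,interpolation=cv2.INTER_CUBIC)
b=(np.clip(b/255.,0,1)**.6*255).astype(np.uint8);cv2.imwrite("pics/s4.png",b);o=observe();print(o["tool_pos"],o["wrist_force"],o["moment"])
E
```

```text
[ 0.47809172 -0.21027175  0.13175676] [-0.09358078 -1.3840401   1.46851949] [-0.66833507  0.10223847 -0.01716539]
```

View pics/s4.png

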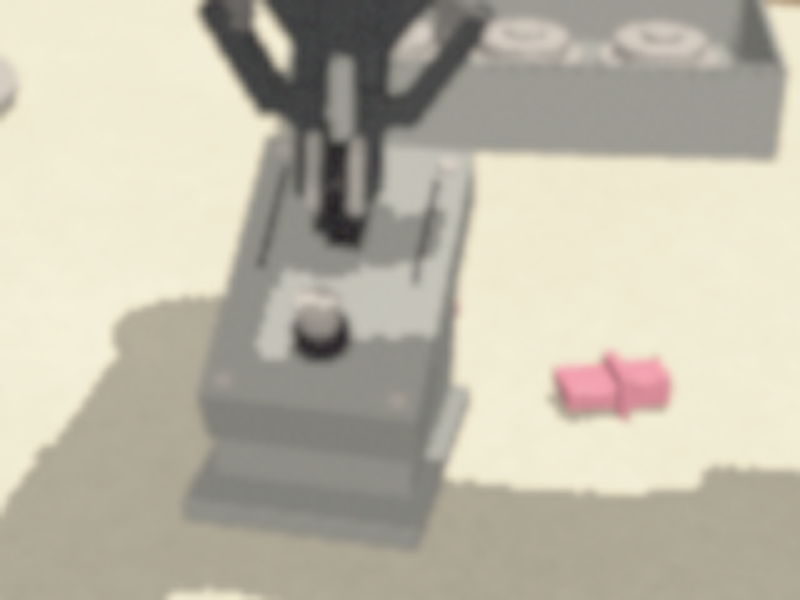

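The side picture shows the fingers at about (335,190) holding the black blank, flange at (340,230), lifted off the panel. The cap at (318,318) is still up. Next I pull 2 mm more, then pivot the blank upright against the socket's uphill rim.

>>> step_arm(deltas=[{"dx": -0.001,"dy": 0,"dz": -0.0017,"roll": 0,"fingers": 0.0},{"dx": 0.002,"dy": 0,"dz": -0.005,"roll": 0,"fingers": 0.0},{"dx": 0.0045,"dy": 0,"dz": -0.008,"roll": 0,"fingers": 0.0},{"dx": 0.007,"dy": 0,"dz": -0.0105,"roll": 0,"fingers": 0.0},{"dx": 0.01,"dy": 0,"dz": -0.013,"roll": 0,"fingers": 0.0},{"dx": 0.013,"dy": 0,"dz": -0.0151,"roll": 0,"fingers": 0.0},{"dx": 0.0165,"dy": 0,"dz": -0.017,"roll": 0,"fingers": 0.0},{"dx": 0.0165,"dy": 0,"dz": -0.017,"roll": 0,"fingers": 0.0}])

```text
time_s: 6.58
tool_pos: [0.4775, -0.2272, 0.1486]
tool_rot: [[-0.011, -1.0, -0.0], [-1.0, 0.011, 0.0], [-0.0, 0.0, -1.0]]
wrist_force: [-0.2, 5.2, -1.9]
grip_width: 0.0116
finger_force: 31.5
```

```bash
python3 - <<'E'
from h import *
m,im=snap("side");a=im[150:250,320:420];b=cv2.resize(a,None,fx=5.5,fy=5.5,interpolation=cv2.INTER_CUBIC)
b=(np.clip(b/255.,0,1)**.5*255).astype(np.uint8);cv2.imwrite("pics/s5.png",b);o=observe();print(o["tool_pos"],o["wrist_force"],o["moment"])
E
```

```text
[ 0.47754146 -0.22710439  0.14857501] [-0.47563117  4.53276675 -0.9543881 ] [ 1.78102893  0.50817409 -0.04887823]
```

View pics/s5.png

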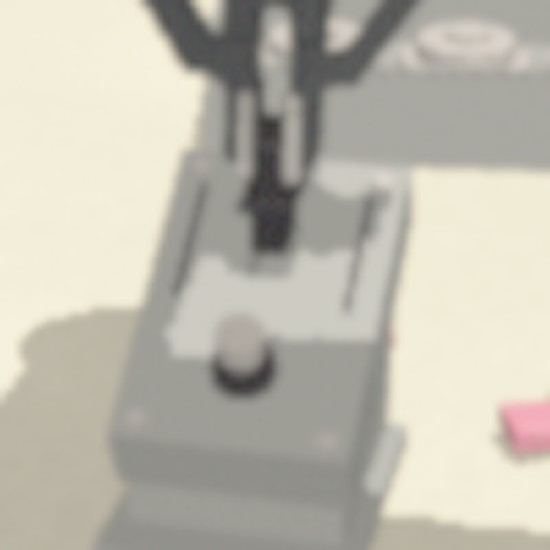

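The picture shows the blank now about upright in the fingers, foot bottom at (270,235), with the cap still up at (240,340). I lift it and go to the strip.

>>> step_arm(deltas=[{"dx": 0,"dy": 0,"dz": -0.02,"roll": 0,"fingers": 0.0},{"dx": 0,"dy": 0,"dz": -0.042,"roll": 0,"fingers": 0.0},{"dx": -0.03,"dy": -0.001,"dz": -0.042,"roll": -3,"fingers": 0.0},{"dx": -0.065,"dy": -0.002,"dz": -0.042,"roll": -6,"fingers": 0.0},{"dx": -0.1,"dy": -0.003,"dz": -0.042,"roll": -10,"fingers": 0.0},{"dx": -0.14,"dy": -0.005,"dz": -0.042,"roll": -14,"fingers": 0.0},{"dx": -0.18,"dy": -0.006,"dz": -0.042,"roll": -18,"fingers": 0.0},{"dx": -0.22,"dy": -0.008,"dz": -0.042,"roll": -21.2,"fingers": 0.0}])

```text
time_s: 7.3
tool_pos: [0.4887, -0.0058, 0.1916]
tool_rot: [[0.355, -0.935, 0.003], [-0.935, -0.355, -0.001], [0.002, -0.002, -1.0]]
wrist_force: [1.3, 0.2, -1.1]
grip_width: 0.0112
finger_force: 31.7
```

>>> step_arm(deltas=[{"dx": -0.035,"dy": -0.0145,"dz": 0,"roll": 0,"fingers": 0.0},{"dx": -0.07,"dy": -0.029,"dz": 0,"roll": 0,"fingers": 0.0},{"dx": -0.105,"dy": -0.0435,"dz": 0,"roll": 0,"fingers": 0.0},{"dx": -0.14,"dy": -0.058,"dz": 0,"roll": 0,"fingers": 0.0},{"dx": -0.175,"dy": -0.0725,"dz": 0,"roll": 0,"fingers": 0.0},{"dx": -0.21,"dy": -0.087,"dz": 0.01,"roll": 0,"fingers": 0.0},{"dx": -0.24,"dy": -0.1,"dz": 0.02,"roll": 0,"fingers": 0.0},{"dx": -0.263,"dy": -0.111,"dz": 0.04,"roll": 0,"fingers": 0.0}])

```text
time_s: 7.97
tool_pos: [0.5015, 0.2819, 0.1528]
tool_rot: [[0.354, -0.935, 0.006], [-0.935, -0.354, 0.003], [-0.001, -0.006, -1.0]]
wrist_force: [0.8, 0.9, 0.0]
grip_width: 0.011
finger_force: 31.7
```

>>> step_arm(deltas=[{"dx": 0,"dy": 0,"dz": 0,"roll": 0,"fingers": 0.0},{"dx": 0,"dy": 0,"dz": 0,"roll": 0,"fingers": 0.0},{"dx": 0,"dy": 0,"dz": 0,"roll": 0,"fingers": 0.0},{"dx": 0,"dy": 0,"dz": 0,"roll": 0,"fingers": 0.0},{"dx": 0,"dy": 0,"dz": 0,"roll": 0,"fingers": 0.0}])

```text
time_s: 8.38
tool_pos: [0.5, 0.2776, 0.1515]
tool_rot: [[0.351, -0.936, 0.001], [-0.936, -0.351, 0.001], [-0.0, -0.002, -1.0]]
wrist_force: [1.0, 0.5, -0.6]
grip_width: 0.0114
finger_force: 31.7
```

```bash
python3 - <<'E'
from h import *
import pickle
w=snap("wrist");s=snap("side");t=snap("top");pickle.dump((w,s,t),open("w6.pkl","wb"));o=observe();print(o["tool_pos"],o["tool_rot"][:,0])
tp=o["tool_pos"];print(proj(s[0],tp),proj(w[0],tp))
c=proj(s[0],tp)[0].astype(int);q=w[1]
a=cv2.resize(s[1][max(c[1]-40,0):c[1]+60,c[0]-40:c[0]+40],(400,500),interpolation=cv2.INTER_CUBIC)
c2=proj(w[0],tp)[0].astype(int);print(c,c2)
b=cv2.resize(q[c2[1]-130:c2[1]+70,c2[0]-80:c2[0]+80],(400,500),interpolation=cv2.INTER_CUBIC)
v=np.hstack([a,b]);cv2.imwrite("pics/c6.png",(np.clip(v/255.,0,1)**.5*255).astype(np.uint8))
E
```

```text
[0.49978394 0.27773679 0.15118881] [ 3.51025575e-01 -9.36365759e-01 -4.59086613e-04]
[[282.94549582 312.83082124]] [[322.50380663 307.23461473]]
[282 312] [322 307]
```

View pics/c6.png

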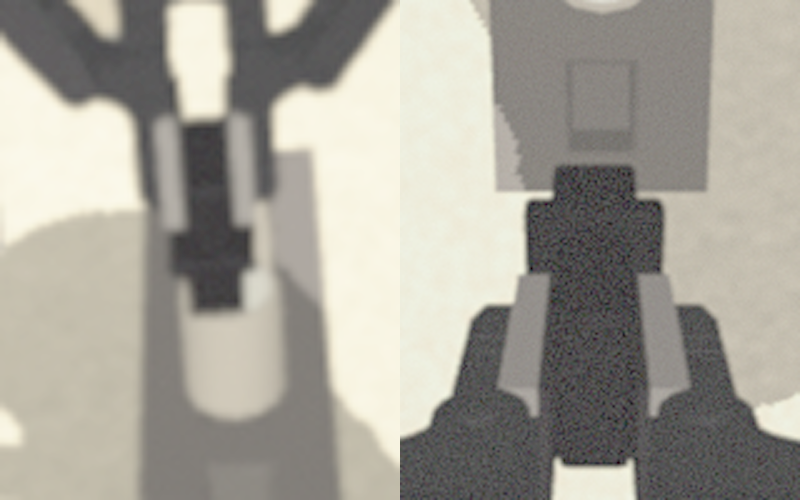

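The left crop (side camera) shows the blank upright between the pads. The right crop (wrist) shows foot bottom edge at row 165, flange edge at row 200 and rib end at row 462. The free pocket's mouth spans columns 567–635 and rows 61–150. I solve for the blank's pose in the grip and its offset to the pocket.

```bash
python3 - <<'E'
from h import *
import pickle
from scipy.optimize import least_squares
(w,s,t)=pickle.load(open("w6.pkl","rb"));m=w[0];o=observe();R=o["tool_rot"];p0=o["tool_pos"]
cr=lambda c,r:(242+(c-400)/2.5,177+r/2.5)
obs=[(12,0,8,cr(635,165)),(12,0,-8,cr(555,165)),(17,22,12,cr(662,200)),(17,22,-12,cr(527,200)),(-15,54,6,cr(635,463)),(-15,54,-6,cr(555,463))]
def tool(v,x,z,y):
    ph,px,pz,py=v;c,s_=np.cos(ph),np.sin(ph)
    # z up = -tool z ; tilt ph: top leans to +tool x
    X=px+(x*c+z*s_)/1e3;Z=pz+(-x*s_+z*c)/1e3
    return p0+R[:,0]*X+R[:,1]*(py+y/1e3)-R[:,2]*Z
def f(v):
    return np.ravel([proj(m,tool(v,x,z,y))[0]-np.array(q) for x,z,y,q in obs]) 
# y sign: image right corresponds to ?
best=min((least_squares(lambda v:np.ravel([proj(m,tool(v,x,z,sg*y))[0]-np.array(q) for x,z,y,q in obs]),[0,.007,-.034,0]) for sg in(1,-1)),key=lambda r:r.cost)
v=best.x;print("tilt",np.degrees(v[0]),"px,pz,py",v[1:],"res",best.fun.round(1))
foot=tool(v,0,0,0);print("foot bottom",foot)
mouth=[ray(m,cr(*q),.036) for q in((567,61),(635,61),(635,150),(567,150))]
M=np.array(mouth);print(np.linalg.norm(M[0]-M[1]),np.linalg.norm(M[1]-M[2]));pc=M.mean(0)
d=pc-foot;print("pocket",pc,"d tool",R[:,0]@d,R[:,1]@d,d[2])
x,_=fit([w],rect(-100,100,-31,31,36),stripT,(.5277,.2017,110.6));print(x,_)
Rs,os_=stripT(*x);print("pocket by fit",Rs@[.075,0,.036]+os_)
print(fit([w],rect(62,88,-9,9,36),stripT,x,1.0))
E
```

```text
tilt -9.268066200458076 px,pz,py [ 0.00330395 -0.0410036  -0.00106245] res [-0.4  0.1  0.1  0.1 -0.3 -0.5  0.5 -0.5 -1.5  0.3  1.5  0.3]
foot bottom [0.5019805  0.27505186 0.11018508]
0.018980499678278917 0.02614382234519293
pocket [0.50137284 0.27136498 0.036     ] d tool 0.0032730266098268956 0.0019569896372785348 -0.07418507727724358
[  0.52789011   0.20156954 110.58190876] -7.213289979596008
pocket by fit [0.50152416 0.27178234 0.036     ]
(array([  0.52896184,   0.20642607, 111.8470161 ]), np.float64(-5.861983982157075))
```

>>> step_arm(deltas=[{"dx": 0.0036,"dy": 0.0018,"dz": 0.01,"roll": 0,"fingers": 0.0},{"dx": 0.0036,"dy": 0.0018,"dz": 0.025,"roll": 0,"fingers": 0.0},{"dx": 0.0036,"dy": 0.0018,"dz": 0.04,"roll": 0,"fingers": 0.0},{"dx": 0.0036,"dy": 0.0018,"dz": 0.055,"roll": 0,"fingers": 0.0},{"dx": 0.0036,"dy": 0.0018,"dz": 0.064,"roll": 0,"fingers": 0.0},{"dx": 0.0036,"dy": 0.0018,"dz": 0.069,"roll": 0,"fingers": 0.0},{"dx": 0.0036,"dy": 0.0018,"dz": 0.069,"roll": 0,"fingers": 0.0},{"dx": 0.0036,"dy": 0.0018,"dz": 0.069,"roll": 0,"fingers": 0.0}])

```text
time_s: 9.2
tool_pos: [0.4992, 0.2742, 0.0815]
tool_rot: [[0.352, -0.936, 0.0], [-0.936, -0.352, -0.0], [0.0, -0.0, -1.0]]
wrist_force: [1.2, -0.3, -0.5]
grip_width: 0.0113
finger_force: 31.7
```

>>> step_arm(deltas=[{"dx": 0,"dy": 0,"dz": 0.002,"roll": 0,"fingers": 0.0},{"dx": 0,"dy": 0,"dz": 0.004,"roll": 0,"fingers": 0.0},{"dx": 0,"dy": 0,"dz": 0.006,"roll": 0,"fingers": 0.0},{"dx": 0,"dy": 0,"dz": 0.008,"roll": 0,"fingers": 0.0},{"dx": 0,"dy": 0,"dz": 0.008,"roll": 0,"fingers": 0.0}])

```text
time_s: 9.62
tool_pos: [0.4988, 0.2741, 0.0731]
tool_rot: [[0.352, -0.936, -0.0], [-0.936, -0.352, -0.0], [0.0, 0.0, -1.0]]
wrist_force: [0.5, -0.6, -0.4]
grip_width: 0.0117
finger_force: 31.7
```

```bash
python3 - <<'E'
from h import *
import pickle
o=observe();print(o["tool_pos"],o["wrist_force"],o["moment"])
w=snap("wrist");pickle.dump(w,open("w7.pkl","wb"))
E
```

```text
[0.49880727 0.27412782 0.07312695] [ 0.45326976 -0.64272083 -0.39178187] [-0.05791804 -0.02338121  0.00258211]
```

>>> step_arm(deltas=[{"dx": 0.0015,"dy": 0,"dz": 0.001,"roll": 0,"fingers": 0.0},{"dx": 0.003,"dy": 0,"dz": 0.002,"roll": 0,"fingers": 0.0},{"dx": 0.0045,"dy": 0,"dz": 0.003,"roll": 0,"fingers": 0.0},{"dx": 0.006,"dy": 0,"dz": 0.004,"roll": 0,"fingers": 0.0},{"dx": 0.007,"dy": 0,"dz": 0.005,"roll": 0,"fingers": 0.0},{"dx": 0.007,"dy": 0,"dz": 0.006,"roll": 0,"fingers": 0.0},{"dx": 0.007,"dy": 0,"dz": 0.006,"roll": 0,"fingers": 0.0}])

```text
time_s: 10.25
tool_pos: [0.5016, 0.2677, 0.0682]
tool_rot: [[0.352, -0.936, 0.0], [-0.936, -0.352, 0.0], [-0.0, -0.0, -1.0]]
wrist_force: [-3.1, -0.7, 7.6]
grip_width: 0.0112
finger_force: 33.0
```

>>> step_arm(deltas=[{"dx": 0,"dy": 0,"dz": 0.002,"roll": 0,"fingers": 0.0},{"dx": 0,"dy": 0,"dz": 0.004,"roll": 0,"fingers": 0.0},{"dx": 0,"dy": 0,"dz": 0.005,"roll": 0,"fingers": 0.0},{"dx": 0,"dy": 0,"dz": 0.005,"roll": 0,"fingers": 0.0}])

```text
time_s: 10.58
tool_pos: [0.5024, 0.2689, 0.0669]
tool_rot: [[0.354, -0.935, 0.003], [-0.935, -0.354, 0.002], [-0.001, -0.004, -1.0]]
wrist_force: [-14.3, -0.8, 38.2]
grip_width: 0.0114
finger_force: 41.4
```

>>> step_arm(deltas=[{"dx": 0,"dy": 0,"dz": -0.003,"roll": 0,"fingers": 0.0},{"dx": 0,"dy": 0,"dz": -0.005,"roll": 0,"fingers": 0.0},{"dx": 0,"dy": 0,"dz": -0.005,"roll": 0,"fingers": 0.0},{"dx": 0,"dy": 0,"dz": -0.005,"roll": 0,"fingers": 0.0}])

```text
time_s: 10.92
tool_pos: [0.5017, 0.2679, 0.0676]
tool_rot: [[0.352, -0.936, 0.001], [-0.936, -0.352, 0.0], [-0.0, -0.001, -1.0]]
wrist_force: [-2.8, 1.5, 6.3]
grip_width: 0.0113
finger_force: 33.7
```

```bash
python3 - <<'E'
from h import *
import pickle
o=observe();print(o["tool_pos"],o["wrist_force"],o["moment"])
w=snap("wrist");pickle.dump(w,open("w8.pkl","wb"));m=w[0]
print(proj(m,o["tool_pos"]))
for ww in(pickle.load(open("w7.pkl","rb")),w):
    g=cv2.GaussianBlur(cv2.cvtColor(ww[1],6),(0,0),1)
    for r in range(224,372,4): print(r,"".join(" .:-=+*%@#"[::-1][min(9,int(v)//14)] for v in g[r,282:362:1]))
E
```

```text
[0.50174738 0.26789724 0.0676489 ] [-2.83869036  1.5380944   6.32974927] [ 0.17852509  0.63069077 -0.03465916]
[[322.15192983 307.15500038]]
224 ==============================-----:::-----=====================================
228 ================================================================================
232 ================================================================================
236 ================================================================================
240 ================================================================================
244 =================+++***%%%@@@%@@@@@@@@%%%%%%@@@@@@%%%%*+========================
248 =================++**%@@@@@@@@@@@@@@@@@@@@@@@@@@@@@@@%*++=======================
252 =================+++*%@@@@@@@@@@@@@@@@@@@@@@@@@@@@@@@%%*+=======================
256 ==========++*****%%%%@@@@@@@@@@@@@@@@@@@@@@@@@@@@@@@@@%%%*******++==============
260 =========+%@@@@@@@@@@@@@@@@@@@@@@@@@@@@@@@@@@@@@@@@@@@@@@@@@@@@@%*+=============
264 ========+*%@@@@@@@@@@@@@@@@@@@@@@@@@@@@@@@@@@@@@@@@@@@@@@@@@@@@@%%+=============
268 ========+*%@@@@@@@@@
[... 4630 characters left out ...]
-:..:-=**%%%%%%%%%%%
340 %%%%%%%%%%*+-:-=*%%%%@@@@@@@@@@@@@@@@@@@@@@@@@@@@@@@@@%%%%*+-:-=*%%%%%%%%%%%%%%%
344 %%%%%%%%%%%%%**%%%%%@@@@@@@@@@@@@@@@@@@@@@@@@@@@@@@@@@@%%%%%**%%%%%%%%%%%%%%%%%%
348 %%%%%%%%%%%%%%%%%%%%@@@@@@@@@@@@@@@@@@@@@@@@@@@@@@@@@@%%%%%%%%%@%%%%%%%%%%%%%%%%
352 %%%%%%%%%%%@%%%%%%%%%@@@@@@@@@@@@@@@@@@@@@@@@@@@@@@@@@@%%%%%%%%%%%%%%%%%%%%%%%%%
356 %%%%%%%%%%%%%%%%%%%%%@@@@@@@@@@%@@@@@@@@@@@@@@@@@@@@@@%%%%%%%@@%%%%%%%%%%%%%%%%%
360 %%%%%%%%%%@@@%%%%%%%%*++*%@@@@@@@@@@@@@@@@@@@@@@@@@@@%%%%%%%%@@@%%%%%%%%%%%%%%%%
364 %%%%%%%%%%%%%%%%%%%%+:    .::------------------::.  .=*%%%%%%%@%%%%%%%%%%%%%%%%%
368 %%%%%%%%%%%%%%%%%%%%+.                               .=*%%%%%%%%@%%%%%%%%%%%%%%%
```

```bash
cat >> h.py <<'E'
from scipy.optimize import least_squares
def blankfit(m,R,p0,obs,extra=None):
    # obs: x,z,y,(u,v), outward image dir (su,sv): measured edge lies e px inside
    def tool(v,x,z,y):
        ph,px,pz,py=v[:4];c,s=np.cos(ph),np.sin(ph)
        return p0+R[:,0]*(px+(x*c+z*s)/1e3)+R[:,1]*(py+y/1e3)-R[:,2]*(pz+(-x*s+z*c)/1e3)
    def f(v):
        r=[proj(m,tool(v,x,z,y))[0]-np.array(q)-v[4]*np.array(d) for x,z,y,q,d in obs]
        return np.r_[np.ravel(r),0.3*(v[4]-.7),0 if extra is None else extra(v)]
    b=least_squares(f,[-.15,.007,-.034,0,.5]);return b.x,b.fun
E
python3 - <<'E'
from h import *
import pickle
o=observe();R=o["tool_rot"];p0=o["tool_pos"]
m6=pickle.load(open("w6.pkl","rb"))[0][0]
cr=lambda c,r:(242+(c-400)/2.5,177+r/2.5)
p6=np.array([.49979,.27774,.15119])
for sg in(1,-1):
    ob=[(12,0,8*sg,cr(635,165),(1,-1)),(12,0,-8*sg,cr(555,165),(-1,-1)),(17,22,12*sg,cr(662,200),(1,-1)),(17,22,-12*sg,cr(527,200),(-1,-1)),(-15,54,6*sg,cr(635,463),(1,1)),(-15,54,-6*sg,cr(555,463),(-1,1))]
    v,f=blankfit(m6,R,p6,ob);print(sg,np.degrees(v[0]),v[1:],f.round(1))
    # force pz to several values
    for pz in(-.030,-.033,-.036): 
        v,f=blankfit(m6,R,p6,ob,lambda v:(v[2]-pz)*1e5);print("  ",pz,np.degrees(v[0]).round(1),v[1:].round(4),f.round(1))
print(proj(m6,[.5014,.2716,.036]), np.linalg.inv(m6["camera_from_world"])[:3,3]-p6)
E
```

```text
1 -10.07185624902141 [ 1.12771534e-03 -4.56237664e-02 -1.05750190e-03 -1.23142412e+00] [ 0.4  0.1 -0.7  0.1  0.2 -0.1  0.  -0.1 -0.7  0.   0.8  0.  -0.6  0. ]
   -0.03 -5.2 [ 7.3000e-03 -3.0000e-02 -1.1000e-03  1.9608e+00] [-1.5  0.8  1.1  0.8 -0.4 -2.7  0.6 -2.7 -2.   1.9  2.   1.9  0.4 -0. ]
   -0.033 -6.2 [ 6.2000e-03 -3.3000e-02 -1.1000e-03  1.3281e+00] [-1.1  0.6  0.8  0.6 -0.3 -2.2  0.5 -2.1 -1.7  1.6  1.8  1.6  0.2 -0. ]
   -0.036 -7.2 [ 0.005  -0.036  -0.0011  0.704 ] [-0.7  0.4  0.4  0.4 -0.2 -1.6  0.4 -1.6 -1.5  1.2  1.6  1.2  0.  -0. ]
-1 -24.855725245442375 [-8.86901342e-02 -2.20636691e-01 -8.65516784e-04 -2.86177709e+01] [  4.7   0.8  -5.    0.8 -10.5   0.3  10.8   0.2   6.4  -1.   -6.5  -1.
  -8.8   0. ]
   -0.03 40.4 [-2.21000e-02 -3.00000e-02 -1.10000e-03 -3.52987e+01] [  4.   15.9  -4.3  15.8 -16.6 -19.3  16.8 -19.4   3.1   4.4  -3.    4.4
 -10.8  -0.1]
   -0.033 39.6 [-2.32000e-02 -3.30000e-02 -1.10000e-03 -3.49729e+01] [  3.9  15.4  -4.2  15.4 -16.6 -18.9  16.7 -19.    3.1   4.4  -3.    4.4
 -10.7  -0.1]
   -0.036 38.8 [-2.43000e-02 -3.60000e-02 -1.10000e-03 -3.46588e+01] [  3.8  15.   -4.1  15.  -16.5 -18.5  16.7 -18.6   3.1   4.4  -3.    4.4
 -10.6  -0.1]
[[322.24617718 219.75083008]] [ 0.02849768 -0.07251379  0.14234706]
```

```bash
python3 - <<'E'
from h import *
import pickle
o=observe();R=o["tool_rot"];p0=np.array([.49979,.27774,.15119])
w,s,t=pickle.load(open("w6.pkl","rb"));m6,ms=w[0],s[0]
def tool(v,x,z,y):
    ph,px,pz,py=v[:4];c,sn=np.cos(ph),np.sin(ph)
    return p0+R[:,0]*(px+(x*c+z*sn)/1e3)+R[:,1]*(py+y/1e3)-R[:,2]*(pz+(-x*sn+z*c)/1e3)
srow=lambda r:272+r/5
def pred(v):
    return np.array([proj(m6,tool(v,12,0,0))[0,1],proj(m6,tool(v,17,22,0))[0,1],proj(m6,tool(v,-15,54,0))[0,1],
      proj(ms,tool(v,-12,0,0))[0,1],proj(ms,tool(v,-17,22,0))[0,1],proj(ms,tool(v,15,54,0))[0,1]])
obs=np.array([243,257,361.8,srow(312),srow(272),srow(121)])
for off in(0,1):
  def f(v):
    r=pred(v)-obs; r[3:]-= v[4] if off else 0
    return r
  b=least_squares(f,[-.15,.005,-.036,-.001,0]);print(np.degrees(b.x[0]),b.x[1:],b.fun.round(2))
# side rows of tool tips etc.
g=cv2.cvtColor(s[1],6)
for r in range(284,346,2): print(r,g[r,268:300].tolist())
E
```

```text
-10.71721827353676 [ 0.0025416  -0.04359904  0.16162305  0.        ] [-0.15  0.24 -0.12  0.18  1.04 -1.31]
-10.020290522719105 [ 1.71593404e-03 -4.35154209e-02  8.59127523e-01 -3.16246482e+01] [ 0.05 -0.06  0.01 -0.17  0.14  0.02]
284 [32, 31, 32, 30, 32, 32, 35, 83, 164, 220, 234, 237, 236, 236, 236, 236, 236, 235, 225, 166, 81, 36, 33, 33, 31, 32, 33, 30, 32, 31, 32, 33]
286 [31, 31, 34, 32, 32, 32, 32, 57, 120, 189, 225, 234, 236, 236, 236, 235, 236, 232, 210, 142, 69, 34, 30, 32, 32, 31, 32, 32, 32, 32, 31, 31]
288 [31, 32, 32, 32, 32, 32, 30, 34, 48, 116, 203, 232, 236, 235, 235, 235, 235, 225, 170, 91, 38, 31, 32, 33, 33, 31, 32, 32, 32, 32, 32, 31]
290 [32, 31, 31, 32, 31, 32, 31, 29, 33, 98, 187, 226, 233, 234, 233, 232, 231, 221, 166, 87, 38, 32, 31, 30, 30, 31, 31, 32, 33, 40, 68, 108]
292 [32, 31, 31, 32, 32, 32, 30, 32, 31, 79, 160, 219, 235, 237, 236, 234, 233, 224, 171, 91, 41, 33, 32, 31, 32, 30, 32, 35, 68, 130, 187, 219]
294 [57, 34, 33, 32, 34, 36, 42, 47, 44, 66, 134, 196, 215, 215, 213, 209, 206, 194, 147, 92, 70, 67, 56, 47, 39, 32, 33, 49, 118, 200, 230, 235]
29
[... 2952 characters left out ...]
 147, 150, 151, 151, 153, 155, 157, 157, 156, 153, 149, 144, 136, 121, 93, 71]
338 [144, 135, 103, 74, 65, 64, 65, 65, 64, 74, 101, 126, 140, 146, 151, 155, 158, 159, 161, 162, 162, 162, 160, 158, 156, 152, 149, 143, 136, 122, 95, 71]
340 [142, 134, 103, 74, 64, 64, 64, 65, 65, 70, 93, 121, 138, 146, 151, 155, 158, 160, 161, 161, 162, 160, 160, 158, 156, 153, 148, 143, 136, 122, 98, 74]
342 [137, 128, 100, 73, 65, 64, 64, 65, 64, 70, 91, 119, 138, 146, 150, 155, 158, 160, 161, 161, 162, 161, 159, 158, 156, 152, 147, 143, 136, 124, 102, 78]
344 [141, 127, 96, 72, 64, 64, 65, 65, 65, 68, 86, 117, 137, 146, 150, 154, 157, 159, 160, 161, 161, 160, 159, 159, 155, 153, 148, 144, 136, 124, 102, 79]
```

>>> step_arm(deltas=[{"dx": 0,"dy": 0.001,"dz": -0.01,"roll": 0,"fingers": 0.0},{"dx": 0,"dy": 0.001,"dz": -0.022,"roll": 0,"fingers": 0.0},{"dx": -0.007,"dy": 0.001,"dz": -0.022,"roll": 0,"fingers": 0.0},{"dx": -0.014,"dy": 0.001,"dz": -0.022,"roll": 0,"fingers": 0.0},{"dx": -0.014,"dy": 0.001,"dz": -0.018,"roll": 0,"fingers": 0.0},{"dx": -0.014,"dy": 0.001,"dz": -0.012,"roll": 0,"fingers": 0.0},{"dx": -0.014,"dy": 0.001,"dz": -0.01,"roll": 0,"fingers": 0.0},{"dx": -0.014,"dy": 0.001,"dz": -0.01,"roll": 0,"fingers": 0.0}])

```text
time_s: 11.63
tool_pos: [0.4948, 0.2797, 0.0758]
tool_rot: [[0.352, -0.936, -0.002], [-0.936, -0.352, -0.002], [0.001, 0.003, -1.0]]
wrist_force: [0.3, 0.7, -0.5]
grip_width: 0.011
finger_force: 32.3
```

>>> step_arm(deltas=[{"dx": 0,"dy": 0,"dz": 0.001,"roll": 0,"fingers": 0.0},{"dx": 0,"dy": 0,"dz": 0.003,"roll": 0,"fingers": 0.0},{"dx": 0,"dy": 0,"dz": 0.003,"roll": 0,"fingers": 0.0},{"dx": 0,"dy": 0,"dz": 0.003,"roll": 0,"fingers": 0.0}])

```text
time_s: 11.97
tool_pos: [0.4956, 0.2803, 0.0743]
tool_rot: [[0.352, -0.936, -0.0], [-0.936, -0.352, -0.0], [0.0, 0.0, -1.0]]
wrist_force: [0.6, 0.2, -0.7]
grip_width: 0.0114
finger_force: 32.3
```

>>> step_arm(deltas=[{"dx": 0,"dy": 0,"dz": 0.001,"roll": 0,"fingers": 0.0},{"dx": 0,"dy": 0,"dz": 0.003,"roll": 0,"fingers": 0.0},{"dx": 0,"dy": 0,"dz": 0.003,"roll": 0,"fingers": 0.0},{"dx": 0,"dy": 0,"dz": 0.003,"roll": 0,"fingers": 0.0}])

```text
time_s: 12.3
tool_pos: [0.4955, 0.2804, 0.0713]
tool_rot: [[0.352, -0.936, -0.0], [-0.936, -0.352, -0.0], [0.0, 0.0, -1.0]]
wrist_force: [-0.8, 0.1, 0.4]
grip_width: 0.0113
finger_force: 32.3
```

>>> step_arm(deltas=[{"dx": 0,"dy": 0,"dz": 0.001,"roll": 0,"fingers": 0.0},{"dx": 0,"dy": 0,"dz": 0.002,"roll": 0,"fingers": 0.0},{"dx": 0,"dy": 0,"dz": 0.002,"roll": 0,"fingers": 0.0}])

```text
time_s: 12.55
tool_pos: [0.4958, 0.2806, 0.0699]
tool_rot: [[0.352, -0.936, 0.001], [-0.936, -0.352, 0.0], [0.0, -0.001, -1.0]]
wrist_force: [-0.8, -0.4, 4.9]
grip_width: 0.0109
finger_force: 33.2
```

>>> step_arm(deltas=[{"dx": 0,"dy": 0,"dz": 0.001,"roll": 0,"fingers": 0.0},{"dx": 0,"dy": 0,"dz": 0.002,"roll": 0,"fingers": 0.0},{"dx": 0,"dy": 0,"dz": 0.002,"roll": 0,"fingers": 0.0}])

```text
time_s: 12.8
tool_pos: [0.4961, 0.2807, 0.0695]
tool_rot: [[0.353, -0.936, 0.002], [-0.936, -0.353, 0.0], [0.0, -0.002, -1.0]]
wrist_force: [-4.8, -2.5, 18.4]
grip_width: 0.0112
finger_force: 35.3
```

```bash
python3 - <<'E'
from h import *
import pickle
o=observe();print(o["tool_pos"],o["wrist_force"],o["moment"])
w=snap("wrist");s=snap("side");pickle.dump((w,s),open("w9.pkl","wb"));m=w[0]
g=cv2.GaussianBlur(cv2.cvtColor(w[1],6),(0,0),.8)
print(proj(m,[.5014,.2716,.036]))
for c in(312,319,326): print(c,[(r,int(g[r,c])) for r in range(190,262,1)])
print("rib",[(r,int(g[r,319])) for r in range(354,370)])
E
```

```text
[0.49610956 0.28066781 0.06947457] [-4.77887188 -2.53134729 18.42281382] [-1.02649954  2.18447201  0.02792053]
[[318.24298646 255.6942808 ]]
312 [(190, 206), (191, 206), (192, 206), (193, 206), (194, 206), (195, 206), (196, 205), (197, 206), (198, 207), (199, 206), (200, 202), (201, 191), (202, 171), (203, 156), (204, 150), (205, 147), (206, 136), (207, 113), (208, 90), (209, 78), (210, 77), (211, 77), (212, 77), (213, 78), (214, 78), (215, 78), (216, 78), (217, 78), (218, 77), (219, 76), (220, 76), (221, 77), (222, 78), (223, 78), (224, 77), (225, 77), (226, 77), (227, 77), (228, 75), (229, 70), (230, 70), (231, 74), (232, 77), (233, 78), (234, 78), (235, 77), (236, 77), (237, 78), (238, 79), (239, 78), (240, 76), (241, 71), (242, 54), (243, 32), (244, 23), (245, 23), (246, 22), (247, 22), (248, 23), (249, 21), (250, 19), (251, 22), (252, 24), (253, 23), (254, 22), (255, 22), (256, 22), (257, 22), (258, 21), (259, 19), (260, 20), (261, 23)]
319 [(190, 206), (191, 206), (192, 206), (193, 206), (194, 207), (195, 206), (196, 206), (197, 207), (198, 207), (199, 207), (200, 206), (201, 1
[... 972 characters left out ...]
5, 75), (216, 77), (217, 77), (218, 77), (219, 77), (220, 76), (221, 76), (222, 77), (223, 78), (224, 78), (225, 77), (226, 77), (227, 77), (228, 75), (229, 71), (230, 70), (231, 73), (232, 76), (233, 76), (234, 77), (235, 78), (236, 78), (237, 77), (238, 78), (239, 79), (240, 78), (241, 71), (242, 55), (243, 36), (244, 24), (245, 18), (246, 16), (247, 15), (248, 18), (249, 22), (250, 21), (251, 22), (252, 26), (253, 25), (254, 17), (255, 18), (256, 21), (257, 21), (258, 21), (259, 22), (260, 23), (261, 24)]
rib [(354, 26), (355, 26), (356, 24), (357, 25), (358, 25), (359, 26), (360, 26), (361, 27), (362, 26), (363, 47), (364, 112), (365, 187), (366, 222), (367, 229), (368, 228), (369, 228)]
```

```bash
python3 - <<'E'
from h import *
import pickle
o=observe();R=o["tool_rot"];p0=o["tool_pos"];(m,im),s=pickle.load(open("w9.pkl","rb"))
def tool(v,x,z):
    ph,px=v[:2];c,sn=np.cos(ph),np.sin(ph);pz=v[2]
    return p0+R[:,0]*(px+(x*c+z*sn)/1e3)-R[:,1]*.001-R[:,2]*(pz+(-x*sn+z*c)/1e3)
g=cv2.GaussianBlur(cv2.cvtColor(im,6),(0,0),.8)
print("flange",[(r,int(g[r,296]),int(g[r,343])) for r in range(252,264)])
def f(v,wt):
    pr=[proj(m,tool(v,*q))[0,1] for q in((12,0),(17,22),(-15,54))]
    return np.r_[np.array(pr)-[242.5,257.5,364],wt*(p0[2]+v[2]-.012*abs(np.sin(v[0]))-.036)*1e3]
for wt in(0,1,10):
    b=least_squares(lambda v:f(v,wt),[-.1,.005,-.036]);v=b.x
    ft=tool(v,12,0);print(wt,np.degrees(v[0]),v[1:],b.fun.round(2),"bottom +x edge",ft)
    rim=ray(m,(319,229.5),.036);d=rim-tool(v,0,0)
    print("  pocket +x rim",rim,"so pocket centre minus foot bottom centre, tool x:",R[:,0]@d-.013)
b=cv2.cvtColor(im,6)[225:240,300:345]
for r in(215,222,229,233): print(r,[int(q) for q in g[r,298:346]])
E
```

```text
flange [(252, 76, 77), (253, 76, 77), (254, 76, 76), (255, 69, 69), (256, 52, 54), (257, 30, 36), (258, 19, 27), (259, 21, 25), (260, 24, 25), (261, 24, 26), (262, 25, 25), (263, 24, 24)]
0 -11.209221256845638 [ 0.00378859 -0.04093344] [ 0.  0.  0. -0.] bottom +x edge [0.502597   0.26649246 0.03092729]
  pocket +x rim [0.50585429 0.25870688 0.036     ] so pocket centre minus foot bottom centre, tool x: 0.007204973819790577
1 -5.972813767466578 [ 0.00518496 -0.03373275] [ 1.05 -2.81  1.87 -1.45] bottom +x edge [0.50313734 0.26502859 0.03704388]
  pocket +x rim [0.50585429 0.25870688 0.036     ] so pocket centre minus foot bottom centre, tool x: 0.0058086019470031235
10 -5.032635023089058 [ 0.00539797 -0.03249092] [ 1.3  -3.29  2.12 -0.17] bottom +x edge [0.50321744 0.26481091 0.0380897 ]
  pocket +x rim [0.50585429 0.25870688 0.036     ] so pocket centre minus foot bottom centre, tool x: 0.005595593506892231
215 [77, 77, 78, 78, 78, 78, 78, 76, 76, 77, 78, 77, 76, 77, 78, 78, 78, 78, 77, 77, 77, 78, 78, 77, 77, 78, 77, 76, 75, 77, 78, 78, 77, 77, 77, 78, 79, 78, 78, 77, 77, 77, 78, 78, 78, 78, 77, 77]
222 [77, 76, 76, 77, 78, 78, 78, 78, 77, 77, 77, 77, 78, 78, 78, 78, 77, 77, 77, 77, 77, 77, 77, 77, 78, 78, 78, 78, 77, 77, 78, 77, 77, 77, 77, 76, 76, 78, 78, 78, 78, 77, 77, 77, 76, 76, 76, 77]
229 [72, 71, 70, 70, 71, 70, 70, 70, 71, 71, 71, 71, 71, 70, 70, 71, 72, 72, 71, 70, 70, 71, 72, 72, 71, 71, 71, 71, 71, 71, 72, 73, 73, 72, 71, 70, 71, 71, 71, 71, 72, 73, 75, 77, 78, 77, 77, 77]
233 [69, 65, 59, 58, 65, 74, 78, 78, 77, 76, 77, 78, 78, 78, 78, 77, 77, 78, 77, 77, 77, 77, 77, 77, 77, 77, 77, 77, 76, 77, 78, 78, 78, 79, 79, 75, 68, 61, 60, 65, 69, 71, 75, 77, 77, 77, 78, 78]
```

```bash
python3 - <<'E'
from h import *
import pickle
o=observe();R=o["tool_rot"];(m,im),s=pickle.load(open("w9.pkl","rb"))
g=cv2.GaussianBlur(cv2.cvtColor(im,6),(0,0),.6)
for r in(232,235,238,248,252): print(r,[(c,int(g[r,c])) for c in list(range(297,308))+list(range(330,342))])
a=ray(m,(310,246),.038);b=ray(m,(330,246),.038);print("tool y per px",R[:,1]@(b-a)/20)
E
```

```text
232 [(297, 72), (298, 68), (299, 66), (300, 60), (301, 58), (302, 66), (303, 75), (304, 77), (305, 78), (306, 75), (307, 75), (330, 77), (331, 78), (332, 78), (333, 74), (334, 69), (335, 60), (336, 61), (337, 65), (338, 70), (339, 71), (340, 74), (341, 76)]
235 [(297, 71), (298, 70), (299, 64), (300, 57), (301, 57), (302, 65), (303, 75), (304, 78), (305, 79), (306, 76), (307, 77), (330, 77), (331, 77), (332, 78), (333, 75), (334, 67), (335, 57), (336, 58), (337, 64), (338, 69), (339, 71), (340, 75), (341, 78)]
238 [(297, 72), (298, 69), (299, 63), (300, 58), (301, 57), (302, 65), (303, 74), (304, 78), (305, 77), (306, 78), (307, 78), (330, 79), (331, 78), (332, 78), (333, 77), (334, 68), (335, 59), (336, 58), (337, 65), (338, 70), (339, 72), (340, 75), (341, 76)]
248 [(297, 73), (298, 70), (299, 67), (300, 61), (301, 55), (302, 59), (303, 58), (304, 45), (305, 27), (306, 23), (307, 22), (330, 21), (331, 19), (332, 16), (333, 18), (334, 24), (335, 28), (336, 31), (337, 48), (338, 65), (339, 73), (340, 76), (341, 76)]
252 [(297, 74), (298, 70), (299, 67), (300, 62), (301, 59), (302, 58), (303, 51), (304, 36), (305, 22), (306, 20), (307, 18), (330, 25), (331, 21), (332, 17), (333, 15), (334, 22), (335, 24), (336, 26), (337, 41), (338, 56), (339, 69), (340, 77), (341, 78)]
tool y per px 0.00048813393944407995
```

>>> step_arm(deltas=[{"dx": 0,"dy": 0,"dz": -0.007,"roll": 0,"fingers": 0.0},{"dx": 0.0025,"dy": -0.0017,"dz": -0.007,"roll": 0,"fingers": 0.0},{"dx": 0.005,"dy": -0.0017,"dz": -0.007,"roll": 0,"fingers": 0.0},{"dx": 0.005,"dy": -0.0017,"dz": -0.007,"roll": 0,"fingers": 0.0},{"dx": 0.005,"dy": -0.0017,"dz": -0.004,"roll": 0,"fingers": 0.0},{"dx": 0.005,"dy": -0.0017,"dz": -0.001,"roll": 0,"fingers": 0.0},{"dx": 0.005,"dy": -0.0017,"dz": 0.001,"roll": 0,"fingers": 0.0},{"dx": 0.005,"dy": -0.0017,"dz": 0.001,"roll": 0,"fingers": 0.0}])

```text
time_s: 13.57
tool_pos: [0.4988, 0.2762, 0.0663]
tool_rot: [[0.352, -0.936, -0.0], [-0.936, -0.352, -0.001], [0.001, 0.001, -1.0]]
wrist_force: [-2.4, -1.0, 5.0]
grip_width: 0.0113
finger_force: 33.2
```

>>> step_arm(deltas=[{"dx": 0,"dy": 0,"dz": 0.001,"roll": 0,"fingers": 0.0},{"dx": 0,"dy": 0,"dz": 0.003,"roll": 0,"fingers": 0.0},{"dx": 0,"dy": 0,"dz": 0.003,"roll": 0,"fingers": 0.0},{"dx": 0,"dy": 0,"dz": 0.003,"roll": 0,"fingers": 0.0}])

```text
time_s: 13.9
tool_pos: [0.4991, 0.277, 0.0653]
tool_rot: [[0.353, -0.936, 0.001], [-0.936, -0.353, 0.001], [-0.0, -0.001, -1.0]]
wrist_force: [-7.7, -1.4, 21.1]
grip_width: 0.0111
finger_force: 36.5
```

>>> step_arm(deltas=[{"dx": 0,"dy": 0,"dz": -0.004,"roll": 0,"fingers": 0.0},{"dx": -0.0012,"dy": 0,"dz": -0.004,"roll": 0,"fingers": 0.0},{"dx": -0.0012,"dy": 0,"dz": -0.002,"roll": 0,"fingers": 0.0},{"dx": -0.0012,"dy": 0,"dz": 0.0,"roll": 0,"fingers": 0.0},{"dx": -0.0012,"dy": 0,"dz": 0.001,"roll": 0,"fingers": 0.0},{"dx": -0.0012,"dy": 0,"dz": 0.001,"roll": 0,"fingers": 0.0}])

```text
time_s: 14.4
tool_pos: [0.4984, 0.2778, 0.0617]
tool_rot: [[0.352, -0.936, -0.0], [-0.936, -0.352, 0.0], [-0.0, 0.0, -1.0]]
wrist_force: [0.4, 2.7, -1.2]
grip_width: 0.0116
finger_force: 32.5
```

```bash
python3 - <<'E'
from h import *
import pickle
o=observe();print(o["tool_pos"],o["wrist_force"],o["moment"])
(m,im)=w=snap("wrist");pickle.dump(w,open("w10.pkl","wb"))
g=cv2.GaussianBlur(cv2.cvtColor(im,6),(0,0),.6)
print([(r,int(g[r,319])) for r in range(225,252)])
for r in range(234,256,3): print(r,[(c,int(g[r,c])) for c in list(range(297,308))+list(range(330,342))])
E
```

```text
[0.49837907 0.27775717 0.06165396] [ 0.3700595   2.71208897 -1.18638036] [1.16925041 0.17170163 0.02205294]
[(225, 76), (226, 77), (227, 76), (228, 76), (229, 77), (230, 77), (231, 76), (232, 75), (233, 76), (234, 78), (235, 78), (236, 78), (237, 78), (238, 77), (239, 78), (240, 76), (241, 72), (242, 63), (243, 42), (244, 28), (245, 25), (246, 25), (247, 21), (248, 19), (249, 16), (250, 19), (251, 18)]
234 [(297, 77), (298, 77), (299, 77), (300, 78), (301, 76), (302, 77), (303, 78), (304, 79), (305, 79), (306, 78), (307, 77), (330, 77), (331, 78), (332, 78), (333, 78), (334, 77), (335, 76), (336, 77), (337, 77), (338, 77), (339, 76), (340, 77), (341, 76)]
237 [(297, 78), (298, 79), (299, 77), (300, 78), (301, 77), (302, 78), (303, 79), (304, 78), (305, 77), (306, 77), (307, 78), (330, 77), (331, 76), (332, 77), (333, 78), (334, 77), (335, 78), (336, 77), (337, 78), (338, 78), (339, 79), (340, 78), (341, 78)]
240 [(297, 76), (298, 77), (299, 75), (300, 75), (301, 75), (302, 76), (303, 75), (304, 75), (305, 74), (306, 74), (307, 74), (330, 77), (331, 75), (332, 76), (333, 75), (334, 76
[... 669 characters left out ...]
03, 41), (304, 27), (305, 21), (306, 17), (307, 20), (330, 17), (331, 21), (332, 21), (333, 18), (334, 18), (335, 24), (336, 26), (337, 38), (338, 51), (339, 59), (340, 66), (341, 68)]
252 [(297, 77), (298, 76), (299, 72), (300, 67), (301, 61), (302, 50), (303, 33), (304, 26), (305, 24), (306, 24), (307, 19), (330, 22), (331, 19), (332, 24), (333, 22), (334, 16), (335, 20), (336, 27), (337, 38), (338, 49), (339, 64), (340, 68), (341, 69)]
255 [(297, 71), (298, 69), (299, 66), (300, 62), (301, 57), (302, 46), (303, 33), (304, 23), (305, 23), (306, 21), (307, 26), (330, 22), (331, 21), (332, 22), (333, 24), (334, 18), (335, 22), (336, 21), (337, 34), (338, 48), (339, 57), (340, 62), (341, 64)]
```

>>> step_arm(deltas=[{"dx": 0.0015,"dy": 0,"dz": 0.0,"roll": 0,"fingers": 0.0},{"dx": 0.003,"dy": 0,"dz": 0.001,"roll": 0,"fingers": 0.0},{"dx": 0.003,"dy": 0,"dz": 0.003,"roll": 0,"fingers": 0.0},{"dx": 0.003,"dy": 0,"dz": 0.005,"roll": 0,"fingers": 0.0},{"dx": 0.003,"dy": 0,"dz": 0.006,"roll": 0,"fingers": 0.0},{"dx": 0.003,"dy": 0,"dz": 0.006,"roll": 0,"fingers": 0.0}])

```text
time_s: 14.95
tool_pos: [0.4997, 0.2759, 0.0566]
tool_rot: [[0.352, -0.936, 0.001], [-0.936, -0.352, 0.002], [-0.001, -0.001, -1.0]]
wrist_force: [-2.6, 6.2, 0.3]
grip_width: 0.0113
finger_force: 32.8
```

>>> step_arm(deltas=[{"dx": 0,"dy": 0,"dz": 0.002,"roll": 0,"fingers": 0.0},{"dx": 0,"dy": 0,"dz": 0.004,"roll": 0,"fingers": 0.0},{"dx": 0,"dy": 0,"dz": 0.005,"roll": 0,"fingers": 0.0},{"dx": 0,"dy": 0,"dz": 0.005,"roll": 0,"fingers": 0.0}])

```text
time_s: 15.28
tool_pos: [0.4998, 0.276, 0.0517]
tool_rot: [[0.352, -0.936, 0.001], [-0.936, -0.352, 0.002], [-0.001, -0.002, -1.0]]
wrist_force: [-3.3, 6.3, 0.4]
grip_width: 0.0115
finger_force: 32.8
```

>>> step_arm(deltas=[{"dx": 0,"dy": 0,"dz": 0.002,"roll": 0,"fingers": 0.0},{"dx": 0,"dy": 0,"dz": 0.004,"roll": 0,"fingers": 0.0},{"dx": 0,"dy": 0,"dz": 0.006,"roll": 0,"fingers": 0.0},{"dx": 0,"dy": 0,"dz": 0.008,"roll": 0,"fingers": 0.0},{"dx": 0,"dy": 0,"dz": 0.008,"roll": 0,"fingers": 0.0}])

```text
time_s: 15.7
tool_pos: [0.5005, 0.2743, 0.0458]
tool_rot: [[0.353, -0.936, 0.002], [-0.936, -0.353, -0.0], [0.001, -0.002, -1.0]]
wrist_force: [-3.7, -4.2, 20.7]
grip_width: 0.0115
finger_force: 37.3
```

>>> step_arm(deltas=[{"dx": 0,"dy": 0,"dz": -0.004,"roll": 0,"fingers": 0.05},{"dx": 0,"dy": 0,"dz": -0.004,"roll": 0,"fingers": 0.05},{"dx": 0,"dy": 0,"dz": -0.004,"roll": 0,"fingers": 0.05},{"dx": 0,"dy": 0,"dz": -0.02,"roll": 0,"fingers": 0.06},{"dx": 0,"dy": 0,"dz": -0.05,"roll": 0,"fingers": 0.06},{"dx": 0,"dy": 0,"dz": -0.08,"roll": 0,"fingers": 0.06},{"dx": 0,"dy": 0,"dz": -0.11,"roll": 0,"fingers": 0.06},{"dx": 0.02,"dy": 0,"dz": -0.125,"roll": 0,"fingers": 0.06}])

```text
time_s: 16.37
tool_pos: [0.5075, 0.2582, 0.1717]
tool_rot: [[0.354, -0.935, 0.003], [-0.935, -0.354, 0.002], [-0.001, -0.004, -1.0]]
wrist_force: [0.7, -0.5, 0.8]
grip_width: 0.0599
finger_force: 0.0
```

>>> step_arm(deltas=[{"dx": 0.03,"dy": 0,"dz": 0,"roll": 0,"fingers": 0.06},{"dx": 0.06,"dy": 0,"dz": 0,"roll": 0,"fingers": 0.06},{"dx": 0.083,"dy": 0,"dz": 0,"roll": 0,"fingers": 0.06},{"dx": 0.083,"dy": 0,"dz": 0,"roll": 0,"fingers": 0.06},{"dx": 0.083,"dy": 0,"dz": 0,"roll": 0,"fingers": 0.06},{"dx": 0.083,"dy": 0,"dz": 0,"roll": 0,"fingers": 0.06}])

```text
time_s: 16.87
tool_pos: [0.5356, 0.1781, 0.1679]
tool_rot: [[0.351, -0.936, -0.001], [-0.936, -0.351, -0.0], [0.0, 0.001, -1.0]]
wrist_force: [-0.3, -0.6, 0.5]
grip_width: 0.0599
finger_force: 0.0
```

```bash
python3 - <<'E'
from h import *
import pickle
o=observe();print(o["tool_pos"],o["wrist_force"],o["tool_rot"][:,0])
w=snap("wrist");s=snap("side");t=snap("top");pickle.dump((w,s,t),open("w11.pkl","wb"))
R=o["tool_rot"]
st,_=fit([w],rect(-100,100,-31,31,36),stripT,(.5279,.2016,110.6));print("strip",st,_)
T1=lambda x,y,a:stripT(x,y,a)
print("logger box", fit([w],rect(-18,18,-14,14,86),stripT,(.5366,.178,110.6)))
Rs,os_=stripT(*st)
for x in(75,25,-25,-75):print(x,Rs@[x/1e3,0,0]+os_)
for n,(m,im) in(("wrist",w),("side",s),("top",t)):
    P=(Rs@np.array([[.075-.015,0,.068],[.075+.015,0,.068],[.075,0,.042]]).T).T+os_
    print(n,proj(m,P).round(1).tolist())
m,im=s;g=cv2.cvtColor(im,6);u=proj(m,P)[:2].mean(0).astype(int)
for r in range(u[1]-12,u[1]+22,2): print(r,g[r,u[0]-14:u[0]+15].tolist())
E
```

```text
[0.53563844 0.17809744 0.16789114] [-0.33828723 -0.63757362  0.52706883] [ 3.51239860e-01 -9.36285492e-01  1.97426523e-04]
strip [  0.527754     0.20188875 110.65476231] -12.373883754847732
logger box (array([  0.53682226,   0.17798367, 110.28992655]), np.float64(-8.468849559349454))
75 [0.50129879 0.27206796 0.        ]
25 [0.51893559 0.22528182 0.        ]
-25 [0.5365724  0.17849568 0.        ]
-75 [0.55420921 0.13170954 0.        ]
wrist [[319.5, 343.8], [319.6, 377.7], [319.5, 341.2]]
side [[286.6, 348.0], [287.0, 362.2], [287.8, 367.8]]
top [[197.2, 248.9], [182.7, 254.4], [193.2, 252.9]]
343 [65, 64, 64, 65, 64, 70, 89, 117, 137, 146, 150, 154, 157, 159, 160, 161, 161, 160, 160, 158, 155, 151, 147, 143, 136, 124, 101, 78, 67]
345 [65, 64, 64, 64, 65, 67, 82, 115, 135, 145, 150, 154, 157, 159, 161, 161, 161, 160, 159, 157, 155, 152, 147, 142, 136, 124, 102, 79, 67]
347 [65, 65, 65, 64, 64, 64, 79, 111, 134, 144, 150, 153, 156, 159, 159, 161, 161, 160, 159, 157, 155, 152, 147, 143, 136, 126, 106, 81, 68]
349 [64, 64, 64, 64, 63, 66, 74, 103, 129, 143, 149, 150, 145, 138, 136, 136
[... 976 characters left out ...]
 23, 15, 17, 17, 21, 18, 16, 18, 19, 16, 15, 15, 12, 17, 31, 53, 62, 64, 64]
367 [112, 107, 88, 70, 65, 64, 64, 64, 59, 43, 22, 15, 16, 16, 17, 16, 19, 20, 18, 18, 16, 16, 16, 19, 31, 53, 62, 64, 65]
369 [112, 110, 105, 91, 74, 66, 64, 64, 59, 42, 23, 17, 15, 17, 18, 17, 17, 20, 18, 17, 17, 15, 14, 17, 28, 50, 62, 63, 64]
371 [112, 112, 108, 98, 80, 68, 64, 63, 59, 42, 23, 15, 16, 18, 17, 17, 20, 18, 17, 17, 18, 14, 11, 16, 27, 50, 62, 64, 64]
373 [111, 111, 111, 111, 106, 93, 75, 66, 60, 43, 23, 17, 15, 17, 20, 18, 18, 20, 18, 19, 17, 13, 17, 15, 27, 47, 59, 64, 63]
375 [111, 111, 111, 111, 111, 106, 86, 68, 59, 43, 23, 15, 13, 17, 18, 17, 16, 17, 17, 15, 17, 16, 16, 16, 25, 43, 59, 64, 64]
```

>>> step_arm(deltas=[{"dx": 0.0003,"dy": -0.001,"dz": 0.02,"roll": 0,"fingers": 0.06},{"dx": 0.0003,"dy": -0.001,"dz": 0.045,"roll": 0,"fingers": 0.06},{"dx": 0.0003,"dy": -0.001,"dz": 0.07,"roll": 0,"fingers": 0.06},{"dx": 0.0003,"dy": -0.001,"dz": 0.095,"roll": 0,"fingers": 0.06},{"dx": 0.0003,"dy": -0.001,"dz": 0.112,"roll": 0,"fingers": 0.06},{"dx": 0.0003,"dy": -0.001,"dz": 0.119,"roll": 0,"fingers": 0.06},{"dx": 0.0003,"dy": -0.001,"dz": 0.119,"roll": 0,"fingers": 0.06},{"dx": 0.0003,"dy": -0.001,"dz": 0.119,"roll": 0,"fingers": 0.06}])

```text
time_s: 17.68
tool_pos: [0.5371, 0.1789, 0.0498]
tool_rot: [[0.353, -0.936, 0.0], [-0.936, -0.353, -0.0], [0.0, 0.0, -1.0]]
wrist_force: [1.1, 0.6, 0.9]
grip_width: 0.0602
finger_force: 0.0
```

>>> step_arm(deltas=[{"dx": 0,"dy": 0,"dz": 0,"roll": 0,"fingers": 0.02},{"dx": 0,"dy": 0,"dz": 0,"roll": 0,"fingers": 0.02},{"dx": 0,"dy": 0,"dz": 0,"roll": 0,"fingers": 0.02},{"dx": 0,"dy": 0,"dz": 0,"roll": 0,"fingers": 0.02},{"dx": 0,"dy": 0,"dz": 0,"roll": 0,"fingers": 0.02},{"dx": 0,"dy": 0,"dz": 0,"roll": 0,"fingers": 0.02},{"dx": 0,"dy": 0,"dz": 0,"roll": 0,"fingers": 0.02}], newtons=25)

```text
time_s: 18.27
tool_pos: [0.5368, 0.1784, 0.0505]
tool_rot: [[0.352, -0.936, 0.001], [-0.936, -0.352, 0.001], [-0.0, -0.001, -1.0]]
wrist_force: [-4.9, 0.4, 6.5]
grip_width: 0.0279
finger_force: 29.6
```

>>> step_arm(deltas=[{"dx": 0,"dy": 0,"dz": -0.01,"roll": 0,"fingers": 0.02},{"dx": 0,"dy": 0,"dz": -0.03,"roll": 0,"fingers": 0.02},{"dx": 0,"dy": 0,"dz": -0.06,"roll": 0,"fingers": 0.02},{"dx": 0,"dy": 0,"dz": -0.09,"roll": 0,"fingers": 0.02},{"dx": 0,"dy": 0,"dz": -0.12,"roll": 0,"fingers": 0.02},{"dx": 0.02,"dy": 0.012,"dz": -0.15,"roll": 0,"fingers": 0.02},{"dx": 0.05,"dy": 0.03,"dz": -0.16,"roll": 0,"fingers": 0.02},{"dx": 0.08,"dy": 0.049,"dz": -0.17,"roll": 0,"fingers": 0.02}])

```text
time_s: 18.93
tool_pos: [0.5197, 0.0861, 0.2223]
tool_rot: [[0.354, -0.935, 0.004], [-0.935, -0.354, 0.002], [-0.0, -0.004, -1.0]]
wrist_force: [1.1, 0.0, -0.5]
grip_width: 0.0277
finger_force: 28.6
```

>>> step_arm(deltas=[{"dx": 0.027,"dy": 0.0165,"dz": -0.01,"roll": 3,"fingers": 0.02},{"dx": 0.054,"dy": 0.033,"dz": -0.02,"roll": 6,"fingers": 0.02},{"dx": 0.081,"dy": 0.05,"dz": -0.03,"roll": 9,"fingers": 0.02},{"dx": 0.108,"dy": 0.066,"dz": -0.04,"roll": 12,"fingers": 0.02},{"dx": 0.135,"dy": 0.082,"dz": -0.04,"roll": 15,"fingers": 0.02},{"dx": 0.16,"dy": 0.098,"dz": -0.04,"roll": 18,"fingers": 0.02},{"dx": 0.18,"dy": 0.11,"dz": -0.04,"roll": 21,"fingers": 0.02},{"dx": 0.188,"dy": 0.1146,"dz": -0.04,"roll": 21.2,"fingers": 0.02}])

```text
time_s: 19.6
tool_pos: [0.4771, -0.1325, 0.2606]
tool_rot: [[-0.015, -1.0, 0.001], [-1.0, 0.015, -0.0], [0.0, -0.001, -1.0]]
wrist_force: [-0.6, 0.3, -1.2]
grip_width: 0.0275
finger_force: 28.6
```

>>> step_arm(deltas=[{"dx": 0,"dy": 0,"dz": 0,"roll": 0,"fingers": 0.02},{"dx": 0,"dy": 0,"dz": 0,"roll": 0,"fingers": 0.02},{"dx": 0,"dy": 0,"dz": 0,"roll": 0,"fingers": 0.02},{"dx": 0,"dy": 0,"dz": 0,"roll": 0,"fingers": 0.02},{"dx": 0,"dy": 0,"dz": 0,"roll": 0,"fingers": 0.02}])

```text
time_s: 20.02
tool_pos: [0.4782, -0.1292, 0.2594]
tool_rot: [[-0.009, -1.0, 0.0], [-1.0, 0.009, 0.0], [-0.0, -0.0, -1.0]]
wrist_force: [0.2, -0.5, -1.0]
grip_width: 0.0278
finger_force: 28.6
```

```bash
python3 - <<'E'
from h import *
import pickle
o=observe();print(o["tool_pos"],o["tool_rot"][:,0])
w=snap("wrist");w2=snap("wrist");pickle.dump((w,w2),open("w12.pkl","wb"))
x0=(.478,-.211,-90.6);O=rect(-75,75,-50,50,0);S=rect(14,40,-9,9,0)
for n,P in(("outline",O),("socket",S),("both",np.vstack([O,S]))):
    for sg in(1.5,.8): print(n,fit([w,w2],P,panelT,x0,sg))
m,im=w
v,_=fit([w,w2],O,panelT,x0,1.5)
R,o=panelT(*v);k=im.copy()
th=np.linspace(0,6.28,80);col=np.c_[-37+14*np.cos(th),14*np.sin(th),0*th+6]/1e3
for P,c in((O,(0,0,255)),(S,(0,0,255)),(col,(0,0,255))):
    for p in proj(m,P@R.T+o): cv2.circle(k,tuple(int(round(q)) for q in p),0,c,-1)
k=(np.clip(k/255.,0,1)**.6*255).astype(np.uint8);cv2.imwrite("pics/w12.png",k)
print(proj(m,(R@np.array([[.014,0,0],[.04,0,0],[.075,0,0],[-.075,0,0],[-.037,0,.03]]).T).T+o).round(1).tolist())
g=cv2.GaussianBlur(cv2.cvtColor(im,6),(0,0),.7)
c=int(proj(m,R@[.027,0,0]+o)[0,0]);print(c,[(r,int(g[r,c])) for r in range(20,230,2)])
E
```

```text
[ 0.47822571 -0.12924291  0.25942852] [-8.87827853e-03 -9.99960581e-01 -1.12114045e-04]
outline (array([  0.47822468,  -0.2139386 , -90.63566517]), np.float64(-12.899139481618302))
outline (array([  0.47824493,  -0.21383292, -90.75744349]), np.float64(-15.097325579188691))
socket (array([  0.47751059,  -0.21021085, -90.9807876 ]), np.float64(-14.764156052119596))
socket (array([  0.47899787,  -0.21097782, -93.95322891]), np.float64(-18.112401132068854))
both (array([  0.47792706,  -0.2111009 , -91.15287017]), np.float64(-13.188258282732711))
both (array([  0.47842391,  -0.21022784, -90.60963457]), np.float64(-15.803894323870903))
[[319.7, 85.6], [319.9, 48.6], [320.1, -10.9], [319.4, 180.6], [319.5, 167.4]]
319 [(20, 142), (22, 141), (24, 141), (26, 141), (28, 141), (30, 141), (32, 140), (34, 141), (36, 141), (38, 140), (40, 141), (42, 141), (44, 141), (46, 141), (48, 141), (50, 141), (52, 139), (54, 123), (56, 139), (58, 142), (60, 141), (62, 140), (64, 141), (66, 142), (68, 141), (70, 141), (72, 142), (74, 141), (76, 137), (78, 114), (80, 107), (82, 108), (84, 109), (86, 110), (88, 107), (90, 116), (92, 145), (94, 147), (96, 142), (98, 143), (100, 142), (102, 142), (104, 142), (106, 142), (108, 143), (110, 142), (112, 143), (114, 141), (116, 142), (118, 142), (120, 142), (122, 142), (124, 143), (126, 141), (128, 142), (130, 142), (132, 142), (134, 134), (136, 64), (138, 23), (140, 22), (142, 22), (144, 19), (146, 22), (148, 32), (150, 52), (152, 83), (154, 107), (156, 110), (158, 110), (160, 111), (162, 112), (164, 110), (166, 109), (168, 108), (170, 106), (172, 103), (174, 100), (176, 110), (178, 141), (180, 156), (182, 143), (184, 142), (186, 146), (188, 142), (190, 141), (192, 142), (194, 141), (196, 143), (198, 150), (200, 149), (202, 145), (204, 145), (206, 145), (208, 142), (210, 144), (212, 142), (214, 140), (216, 146), (218, 149), (220, 149), (222, 146), (224, 147), (226, 148), (228, 146)]
```

View pics/w12.png

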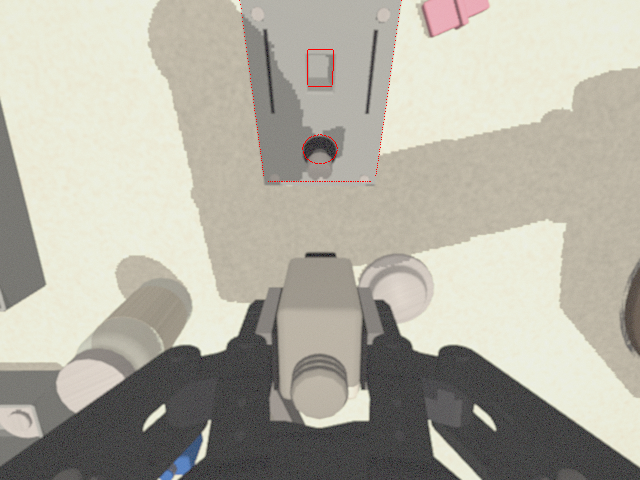

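The picture shows the logger (dome at (320,385)) gripped square, the empty socket at (320,70), and the cap with its collar at (320,150), still up. Next I tilt the logger 30° against the panel's upper end face, which is fixed and perpendicular to the face, then shift it over the socket.

>>> step_arm(deltas=[{"dx": 0.025,"dy": 0,"dz": 0,"roll": 0,"fingers": 0.02},{"dx": 0.055,"dy": 0,"dz": 0,"roll": 0,"fingers": 0.02},{"dx": 0.085,"dy": 0,"dz": 0,"roll": 0,"fingers": 0.02},{"dx": 0.115,"dy": 0,"dz": 0,"roll": 0,"fingers": 0.02},{"dx": 0.145,"dy": 0,"dz": 0,"roll": 0,"fingers": 0.02},{"dx": 0.17,"dy": 0,"dz": 0,"roll": 0,"fingers": 0.02},{"dx": 0.179,"dy": 0,"dz": 0.01,"roll": 0,"fingers": 0.02},{"dx": 0.179,"dy": 0,"dz": 0.03,"roll": 0,"fingers": 0.02}])

```text
time_s: 20.78
tool_pos: [0.4774, -0.3113, 0.2306]
tool_rot: [[-0.012, -1.0, 0.003], [-1.0, 0.012, -0.002], [0.002, -0.003, -1.0]]
wrist_force: [1.3, -0.3, -1.0]
grip_width: 0.0278
finger_force: 28.6
```

>>> step_arm(deltas=[{"dx": 0,"dy": 0,"dz": 0.02,"roll": 0,"fingers": 0.02},{"dx": 0,"dy": 0,"dz": 0.04,"roll": 0,"fingers": 0.02},{"dx": 0,"dy": 0,"dz": 0.055,"roll": 0,"fingers": 0.02},{"dx": 0,"dy": 0,"dz": 0.065,"roll": 0,"fingers": 0.02},{"dx": -0.006,"dy": 0,"dz": 0.065,"roll": 0,"fingers": 0.02},{"dx": -0.012,"dy": 0,"dz": 0.065,"roll": 0,"fingers": 0.02},{"dx": -0.014,"dy": 0,"dz": 0.065,"roll": 0,"fingers": 0.02},{"dx": -0.014,"dy": 0,"dz": 0.065,"roll": 0,"fingers": 0.02}])

```text
time_s: 21.45
tool_pos: [0.4771, -0.2945, 0.1657]
tool_rot: [[-0.009, -1.0, 0.002], [-1.0, 0.009, -0.001], [0.001, -0.002, -1.0]]
wrist_force: [0.6, -0.3, -0.8]
grip_width: 0.0274
finger_force: 28.6
```

>>> step_arm(deltas=[{"dx": -0.001,"dy": 0,"dz": 0,"roll": 0,"fingers": 0.02},{"dx": -0.002,"dy": 0,"dz": 0,"roll": 0,"fingers": 0.02},{"dx": -0.002,"dy": 0,"dz": 0,"roll": 0,"fingers": 0.02},{"dx": -0.002,"dy": 0,"dz": 0,"roll": 0,"fingers": 0.02}])

```text
time_s: 21.78
tool_pos: [0.4764, -0.2931, 0.1647]
tool_rot: [[-0.01, -1.0, 0.0], [-1.0, 0.01, -0.0], [0.0, -0.0, -1.0]]
wrist_force: [-0.6, -0.6, -2.0]
grip_width: 0.0277
finger_force: 28.6
```

>>> step_arm(deltas=[{"dx": -0.001,"dy": 0,"dz": 0,"roll": 0,"fingers": 0.02},{"dx": -0.002,"dy": 0,"dz": 0,"roll": 0,"fingers": 0.02},{"dx": -0.002,"dy": 0,"dz": 0,"roll": 0,"fingers": 0.02},{"dx": -0.002,"dy": 0,"dz": 0,"roll": 0,"fingers": 0.02}])

```text
time_s: 22.12
tool_pos: [0.4765, -0.2917, 0.1648]
tool_rot: [[-0.01, -1.0, 0.0], [-1.0, 0.01, -0.001], [0.001, -0.0, -1.0]]
wrist_force: [-0.3, -4.2, 0.3]
grip_width: 0.0273
finger_force: 28.7
```

>>> step_arm(deltas=[{"dx": -0.005,"dy": 0,"dz": -0.0008,"roll": 0,"fingers": 0.02},{"dx": -0.01,"dy": 0,"dz": -0.0013,"roll": 0,"fingers": 0.02},{"dx": -0.015,"dy": 0,"dz": -0.0012,"roll": 0,"fingers": 0.02},{"dx": -0.02,"dy": 0,"dz": -0.0007,"roll": 0,"fingers": 0.02},{"dx": -0.025,"dy": 0,"dz": 0.0003,"roll": 0,"fingers": 0.02},{"dx": -0.029,"dy": 0,"dz": 0.0013,"roll": 0,"fingers": 0.02},{"dx": -0.029,"dy": 0,"dz": 0.0013,"roll": 0,"fingers": 0.02},{"dx": -0.029,"dy": 0,"dz": 0.0013,"roll": 0,"fingers": 0.02}])

```text
time_s: 22.78
tool_pos: [0.4765, -0.2619, 0.1632]
tool_rot: [[-0.01, -1.0, -0.0], [-1.0, 0.01, 0.0], [-0.0, 0.0, -1.0]]
wrist_force: [-0.2, -2.0, 2.5]
grip_width: 0.0273
finger_force: 29.1
```

>>> step_arm(deltas=[{"dx": -0.002,"dy": 0,"dz": 0.001,"roll": 0,"fingers": 0.02},{"dx": -0.004,"dy": 0,"dz": 0.002,"roll": 0,"fingers": 0.02},{"dx": -0.004,"dy": 0,"dz": 0.002,"roll": 0,"fingers": 0.02},{"dx": -0.004,"dy": 0,"dz": 0.002,"roll": 0,"fingers": 0.02}])

```text
time_s: 23.12
tool_pos: [0.477, -0.2582, 0.1614]
tool_rot: [[-0.01, -1.0, 0.001], [-1.0, 0.01, -0.0], [0.0, -0.001, -1.0]]
wrist_force: [-1.2, -4.4, 4.9]
grip_width: 0.0278
finger_force: 29.6
```

```bash
python3 - <<'E'
from h import *
import pickle
o=observe();print(o["tool_pos"],o["wrist_force"],o["moment"])
(m,im)=w=snap("wrist");pickle.dump(w,open("w13.pkl","wb"))
g=cv2.GaussianBlur(cv2.cvtColor(im,6),(0,0),.8)
for r in range(150,460,7): print(r,"".join(" .:-=+*%@#"[::-1][min(9,int(v)//21)] for v in g[r,250:400:2]))
E
```

```text
[ 0.47701753 -0.25815719  0.16140849] [-1.23418711 -4.37506526  4.8561614 ] [-1.48210887  0.2383873   0.00657705]
150 :::::::::::::::::::::::::::::::::::::::::::::::::::::::                    
157 :::::::::::::::::::::::::::::::::::::::::::::::::::::::.                   
164 :::::::::::::::::::::::::::::::::::::::::::::::::::::::::                  
171 :::::::::::::::::::::::::::::::::::::::::::::::::::::::::.                 
178 ::::::::::::::::::::::::::::::::::::::::::::::::::::::::::::               
185 -=+++++++++++++++++++++++++++++++++++++++++++++++++++++++++++++======:     
192 -==++************************************************************+-...     
199 ++++++++++++++++++++++++++*@@@@@@@@@@@@@@@@%+++++++++++++++++++++++++=---::
206 ++++++++++++++++++++++++++%@@#@@@@@@@@@@@@@@*+++++++++++++++++++++++++++++=
213 +++++++++++++++++++++++++*@@@@@@@@@@@@@@@@@@*++++++++++++++++++++++++++++++
220 +++++++++++++++++++++++++*@@@@@@@@@@@@@@#@@@%++++++++++++++++++++++++++++++
227 +++++++++++++++++++================================++++++++++++++++++++++++
234 +++++++++++++++++=----
[... 1913 characters left out ...]
       --------------------------            *@@@@@@@@@@@@@@
409 @@@@@@@@@%.             :--------:::::.                    .%@@@@@@@@@@@@@@
416 @@@@@@@@@@:                                                .%@@@@@@@@@@@@@@
423 @@@@@@@@@@@@@@@@@@@@%*+=:.                  .:=+*%@@@@@@@@@@@@@@@@@@@@@@@@@
430 @@@@@@@@@@@@@@@@@@@@@@@@@@@@@@@@@@@@@@@@@@@@@@@@@@@@@@@@@@@@@@@@@@@@@@@@@@@
437 @@@@@@@@@@@@@@@@@@@@@@@@@@@@@@@@@@@@@@@@@@@@@@@@@@@@@@@@@@@@@@@@@@@@@@@@@@@
444 @@@@@@@@@@@@@@@@@@@@@@@@@@@@@@@@@@@@@@@@@@@@@@@@@@@@@@@@@@@@@@@@@@@@@@@@@@@
451 @@@@@@@@@@@@@@@@@@@@@@@@@@@@@@@@@@@@@@@@@@@@@@@@@@@@@@@@@@@@@@@@@@@@@@@@@@@
458 @@@@@@@@@@@@@@@@@@@@@@@@@@@@@@@@@@@@@@@@@@@@@@@@@@@@@@@@@@@@@@@@@@@@@@@@@@@
```

```bash
cat >> h.py <<'E'
def edge(g,c,r0,r1):
    r=np.arange(r0,r1);v=np.mean([g[r0:r1,k] for k in c],0).astype(float);d=np.abs(np.gradient(v));d[d<d.max()*.4]=0
    return float((r*d).sum()/d.sum())
def logfit(w,p0,R,eds,wc=0):
    m,im=w
    def pt(v,x,z):
        c,s=np.cos(v[0]),np.sin(v[0]);return p0+R[:,0]*(v[1]+(x*c+z*s)/1e3)-R[:,2]*(v[2]+(-x*s+z*c)/1e3)
    f=lambda v:np.r_[[proj(m,pt(v,x,z))[0,1]-r for x,z,r in eds]]
    b=least_squares(f,[-.5,.02,-.03]);return b.x,b.fun,pt
E
python3 - <<'E'
from h import *
import pickle
o=observe();R=o["tool_rot"];p0=o["tool_pos"]
w=pickle.load(open("w13.pkl","rb"));g=cv2.GaussianBlur(cv2.cvtColor(w[1],6),(0,0),.8)
C=range(308,332)
e=[edge(g,C,192,203),edge(g,C,221,232),edge(g,list(range(296,346)),333,345)]
e4=edge(g,list(range(284,290)),372,386);print(e,e4,[int(q) for q in g[366:390,286]])
for eds in([(12,0,e[0]),(18,22,e[1]),(18,72,e[2])],[(12,0,e[0]),(18,22,e[1]),(18,72,e[2]),(-18,72,e4)]):
    v,f,pt=logfit(w,p0,R,eds);print(np.degrees(v[0]),v[1:],f.round(2),"origin",pt(v,0,0))
# expected from mechanics: rotation about C
for hC in(15,18,21):
    t=np.radians(30);L=.0365+hC/1e3;print(hC,"px,pz",np.sin(t)*L,hC/1e3-np.cos(t)*L)
E
```

```text
[197.05986078886312, 225.51113423517174, 339.11182882519176] 380.5428849902534 [134, 133, 133, 132, 132, 132, 133, 133, 132, 131, 130, 129, 128, 134, 153, 186, 216, 228, 229, 228, 227, 226, 225, 224]
-34.99189021561881 [ 0.02985936 -0.03980949] [ 0. -0.  0.] origin [ 0.47674531 -0.28806794  0.12159462]
-31.312146023105928 [ 0.03019435 -0.03376977] [ 0.85 -1.02  0.39 -0.23] origin [ 0.47673711 -0.28840125  0.12763443]
15 px,pz 0.025749999999999995 -0.02960030829489859
18 px,pz 0.027249999999999993 -0.029198384506251906
21 px,pz 0.028749999999999994 -0.028796460717605218
```

>>> step_arm(deltas=[{"dx": 0.001,"dy": 0,"dz": -0.0005,"roll": 0,"fingers": 0.02},{"dx": -0.003,"dy": 0,"dz": -0.007,"roll": 0,"fingers": 0.02},{"dx": -0.008,"dy": 0,"dz": -0.0139,"roll": 0,"fingers": 0.02},{"dx": -0.018,"dy": 0,"dz": -0.0082,"roll": 0,"fingers": 0.02},{"dx": -0.03,"dy": 0,"dz": -0.0013,"roll": 0,"fingers": 0.02},{"dx": -0.042,"dy": 0,"dz": 0.0057,"roll": 0,"fingers": 0.02},{"dx": -0.054,"dy": 0,"dz": 0.0126,"roll": 0,"fingers": 0.02},{"dx": -0.06,"dy": 0,"dz": 0.0161,"roll": 0,"fingers": 0.02}])

```text
time_s: 23.83
tool_pos: [0.4763, -0.196, 0.1433]
tool_rot: [[-0.01, -1.0, -0.002], [-1.0, 0.01, 0.001], [-0.001, 0.002, -1.0]]
wrist_force: [-0.5, -0.1, -1.9]
grip_width: 0.028
finger_force: 28.9
```

>>> step_arm(deltas=[{"dx": 0,"dy": 0,"dz": 0,"roll": 0,"fingers": 0.02},{"dx": 0,"dy": 0,"dz": 0,"roll": 0,"fingers": 0.02},{"dx": 0,"dy": 0,"dz": 0,"roll": 0,"fingers": 0.02},{"dx": 0,"dy": 0,"dz": 0,"roll": 0,"fingers": 0.02}])

```text
time_s: 24.17
tool_pos: [0.4776, -0.1984, 0.1453]
tool_rot: [[-0.011, -1.0, 0.0], [-1.0, 0.011, -0.0], [0.0, -0.0, -1.0]]
wrist_force: [0.3, -0.1, -0.4]
grip_width: 0.0278
finger_force: 28.9
```

```bash
python3 - <<'E'
from h import *
import pickle
o=observe();print(o["tool_pos"],o["wrist_force"],o["moment"]);R=o["tool_rot"];p0=o["tool_pos"]
(m,im)=w=snap("wrist");w2=snap("wrist");pickle.dump((w,w2),open("w14.pkl","wb"))
g=cv2.GaussianBlur(cv2.cvtColor(im,6),(0,0),.7)
for r in range(150,236,2): print(r,"".join(" .:-=+*%@#"[::-1][min(9,int(v)//21)] for v in g[r,280:364]))
print([(r,int(g[r,300:340].mean())) for r in range(190,235)])
print("socket rim pred rows", [proj(m,(lambda T:T[0]@[x/1e3,0,0]+T[1])(panelT(.478,-.2100,-90.6)))[0].round(1).tolist() for x in(75,40,14)])
E
```

```text
[ 0.47757785 -0.19837412  0.1452632 ] [ 0.34940761 -0.05859683 -0.35633976] [-4.92780472e-02  4.51732831e-02  1.14552750e-05]
150 +++++++++++++++++++++++++++++++++++++++++++++++++++++++++=--::::::::::::::::::::::::
152 +++++++++++++++++++++++++++++++++++++++++++++++++++++++++=--::::::::::::::::::::::::
154 +++++++++++++++++++++++++++++++++++++++++++++++++++++++++=-:::::::::::::::::::::::::
156 +++++++++++++++++++++++++++++++++++++++++++++++++++++++++=-:::::::::::::::::::::::::
158 +++++++++++++++++++++++++++++++++++++++++++++++++++++++++=-:::::::::::::::::::::::::
160 +++++++++++++++++++++++++++++++++++++++++++++++++++++++++=-:::::::::::::::::::::::::
162 +++++++++++++++++++++++++++++++++++++++++++++++++++++++++====--:::::::::::::::::::::
164 +++++++++++++++++++++++++++++++++++++++++++++++++++++++++++++=-:::::::::::::::::::::
166 +++++++++++++++++++++++++++++++++++++++++++++++++++++++++++++=-:::::::::::::::::::::
168 +++++++++++++++++++++++++++++++++++++++++++++++++++++++++++++=-:::::::::::::::::::::
170 ++++++++++++++++++++++++++++++++++++++++++++++++++++++++++++=-::::::::::::::::::
[... 2726 characters left out ...]
--------------------------==+++++++++
234 ++++==--------------------------------------------------------------------==++++++++
[(190, 89), (191, 89), (192, 89), (193, 89), (194, 90), (195, 91), (196, 85), (197, 67), (198, 44), (199, 31), (200, 29), (201, 29), (202, 29), (203, 29), (204, 29), (205, 28), (206, 28), (207, 28), (208, 28), (209, 28), (210, 28), (211, 29), (212, 28), (213, 28), (214, 28), (215, 28), (216, 27), (217, 28), (218, 28), (219, 27), (220, 28), (221, 28), (222, 27), (223, 26), (224, 33), (225, 61), (226, 98), (227, 123), (228, 135), (229, 139), (230, 139), (231, 139), (232, 139), (233, 139), (234, 139)]
socket rim pred rows [[320.9, 115.5], [320.6, 186.3], [320.5, 226.3]]
```

```bash
python3 - <<'E'
from h import *
import pickle
from scipy.optimize import brentq
w,w2=pickle.load(open("w14.pkl","rb"));m=w[0];p0=observe()["tool_pos"];R=observe()["tool_rot"]
row=lambda x,z,y0:proj(m,(lambda T:T[0]@[x/1e3,0,z/1e3]+T[1])(panelT(.478,y0,-90.6)))[0,1]
for rim in(183.8,184.5,185.2):
    y0=brentq(lambda y:row(40,0,y)-rim,-.23,-.19)
    print(rim,y0,[(h,round(brentq(lambda x:row(x,h,y0)-197.3,-20,80)-12,2)) for h in(2,4,5.4,7,9)])
v,f,pt=logfit(w,p0,R,[(12,0,197.3),(18,22,225.8)]+[(18,72,339.1)]);print(np.degrees(v[0]),v[1:],pt(v,0,0))
E
```

```text
183.8 -0.21111510875533268 [(2, 21.71), (4, 23.52), (5.4, 24.79), (7, 26.23), (9, 28.04)]
184.5 -0.21079992581151433 [(2, 22.13), (4, 23.94), (5.4, 25.2), (7, 26.65), (9, 28.45)]
185.2 -0.21048438573770875 [(2, 22.54), (4, 24.35), (5.4, 25.62), (7, 27.06), (9, 28.87)]
-35.15463184357179 [ 0.0295582  -0.04034378] [ 0.47712127 -0.22803667  0.10488768]
```

>>> step_arm(deltas=[{"dx": 0.0008,"dy": 0,"dz": -0.0005,"roll": 0,"fingers": 0.02},{"dx": 0.0018,"dy": 0,"dz": 0.0012,"roll": 0,"fingers": 0.02},{"dx": 0.0028,"dy": 0,"dz": 0.003,"roll": 0,"fingers": 0.02},{"dx": 0.0038,"dy": 0,"dz": 0.0047,"roll": 0,"fingers": 0.02},{"dx": 0.0048,"dy": 0,"dz": 0.0064,"roll": 0,"fingers": 0.02},{"dx": 0.0053,"dy": 0,"dz": 0.0073,"roll": 0,"fingers": 0.02},{"dx": 0.0053,"dy": 0,"dz": 0.0073,"roll": 0,"fingers": 0.02},{"dx": 0.0053,"dy": 0,"dz": 0.0073,"roll": 0,"fingers": 0.02}])

```text
time_s: 24.93
tool_pos: [0.4772, -0.2034, 0.1376]
tool_rot: [[-0.011, -1.0, -0.0], [-1.0, 0.011, -0.0], [0.0, 0.0, -1.0]]
wrist_force: [0.5, -0.1, -0.4]
grip_width: 0.0275
finger_force: 28.9
```

```bash
python3 - <<'E'
from h import *
import pickle
o=observe();print(o["tool_pos"],o["wrist_force"],o["moment"])
(m,im)=w=snap("wrist");pickle.dump(w,open("w15.pkl","wb"))
g=cv2.GaussianBlur(cv2.cvtColor(im,6),(0,0),.7)
for c in(301,302,303,320,337,338,339): print(c,[int(q) for q in g[176:212,c]])
print([(r,int(g[r,300:340].mean())) for r in range(176,232)])
print("rim",[proj(m,(lambda T:T[0]@[x/1e3,0,0]+T[1])(panelT(.478,-.2108,-90.6)))[0].round(1).tolist() for x in(40,14)])
E
```

```text
[ 0.47715867 -0.20344122  0.13760831] [ 0.51253626 -0.11171102 -0.43061003] [-0.01818686 -0.00466767  0.0242872 ]
301 [93, 93, 94, 93, 93, 94, 93, 93, 92, 93, 94, 94, 92, 93, 94, 94, 94, 93, 94, 93, 92, 93, 89, 78, 63, 54, 52, 52, 51, 49, 49, 48, 46, 46, 47, 46]
302 [93, 93, 94, 93, 93, 94, 94, 92, 92, 92, 93, 93, 93, 93, 94, 95, 95, 94, 94, 93, 92, 93, 88, 71, 52, 39, 33, 33, 34, 34, 33, 33, 32, 32, 34, 31]
303 [93, 94, 95, 94, 92, 94, 95, 93, 93, 94, 94, 93, 95, 94, 93, 94, 94, 94, 94, 93, 94, 94, 88, 69, 45, 28, 22, 21, 24, 21, 22, 25, 24, 26, 26, 23]
320 [92, 93, 94, 94, 93, 94, 94, 94, 94, 93, 94, 94, 94, 92, 92, 91, 93, 94, 93, 93, 94, 93, 88, 68, 43, 27, 24, 26, 24, 22, 22, 22, 24, 26, 27, 26]
337 [92, 94, 94, 92, 93, 93, 92, 93, 95, 94, 94, 93, 94, 93, 92, 92, 93, 94, 93, 93, 92, 92, 88, 75, 56, 44, 40, 40, 39, 40, 39, 37, 38, 38, 36, 32]
338 [93, 94, 94, 94, 94, 94, 93, 93, 94, 94, 94, 93, 93, 93, 93, 93, 93, 94, 93, 93, 92, 94, 90, 80, 67, 59, 56, 56, 56, 57, 57, 55, 53, 54, 55, 55]
339 [93, 94, 94, 94, 94, 95, 93, 94, 93, 92, 93, 93, 92, 94, 94, 94, 93, 92, 93, 93, 93, 94, 90, 81, 73, 71, 69, 69, 69, 70, 71, 71, 71, 72, 73, 73]
[(176, 92), (177, 93), (178, 93), (179, 93), (180, 93), (181, 93), (182, 93), (183, 93), (184, 93), (185, 93), (186, 93), (187, 93), (188, 93), (189, 92), (190, 92), (191, 93), (192, 93), (193, 93), (194, 93), (195, 93), (196, 93), (197, 93), (198, 87), (199, 69), (200, 46), (201, 31), (202, 27), (203, 27), (204, 27), (205, 26), (206, 27), (207, 27), (208, 27), (209, 28), (210, 28), (211, 27), (212, 27), (213, 27), (214, 27), (215, 27), (216, 27), (217, 27), (218, 27), (219, 27), (220, 27), (221, 26), (222, 26), (223, 26), (224, 33), (225, 61), (226, 98), (227, 123), (228, 135), (229, 139), (230, 139), (231, 139)]
rim [[319.9, 199.3], [319.8, 239.2]]
```

>>> step_arm(deltas=[{"dx": 0.001,"dy": 0,"dz": 0.0017,"roll": 0,"fingers": 0.02},{"dx": 0.002,"dy": 0,"dz": 0.0035,"roll": 0,"fingers": 0.02},{"dx": 0.003,"dy": 0,"dz": 0.0052,"roll": 0,"fingers": 0.02},{"dx": 0.004,"dy": 0,"dz": 0.0069,"roll": 0,"fingers": 0.02},{"dx": 0.004,"dy": 0,"dz": 0.0069,"roll": 0,"fingers": 0.02},{"dx": 0.004,"dy": 0,"dz": 0.0069,"roll": 0,"fingers": 0.02}])

```text
time_s: 25.48
tool_pos: [0.4771, -0.2075, 0.1306]
tool_rot: [[-0.011, -1.0, -0.0], [-1.0, 0.011, 0.0], [-0.0, 0.0, -1.0]]
wrist_force: [-0.5, 0.0, -0.5]
grip_width: 0.0277
finger_force: 28.9
```

>>> step_arm(deltas=[{"dx": 0.001,"dy": 0,"dz": 0.0017,"roll": 0,"fingers": 0.02},{"dx": 0.002,"dy": 0,"dz": 0.0035,"roll": 0,"fingers": 0.02},{"dx": 0.003,"dy": 0,"dz": 0.0052,"roll": 0,"fingers": 0.02},{"dx": 0.003,"dy": 0,"dz": 0.0052,"roll": 0,"fingers": 0.02}])

```text
time_s: 25.82
tool_pos: [0.4769, -0.2105, 0.1252]
tool_rot: [[-0.011, -1.0, -0.001], [-1.0, 0.011, 0.0], [-0.0, 0.001, -1.0]]
wrist_force: [-0.2, -0.0, -1.2]
grip_width: 0.0277
finger_force: 28.9
```

>>> step_arm(deltas=[{"dx": 0.001,"dy": 0,"dz": 0.0017,"roll": 0,"fingers": 0.02},{"dx": 0.002,"dy": 0,"dz": 0.0035,"roll": 0,"fingers": 0.02},{"dx": 0.003,"dy": 0,"dz": 0.0052,"roll": 0,"fingers": 0.02},{"dx": 0.003,"dy": 0,"dz": 0.0052,"roll": 0,"fingers": 0.02}])

```text
time_s: 26.15
tool_pos: [0.4773, -0.2127, 0.1221]
tool_rot: [[-0.01, -1.0, 0.001], [-1.0, 0.01, 0.001], [-0.001, -0.001, -1.0]]
wrist_force: [-6.7, 9.6, 19.0]
grip_width: 0.0277
finger_force: 31.4
```

>>> step_arm(deltas=[{"dx": 0.001,"dy": 0,"dz": 0.0017,"roll": 0,"fingers": 0.02},{"dx": 0.001,"dy": 0,"dz": 0.0017,"roll": 0,"fingers": 0.02}])

```text
time_s: 26.32
tool_pos: [0.4774, -0.2134, 0.1214]
tool_rot: [[-0.01, -1.0, 0.001], [-1.0, 0.01, 0.001], [-0.001, -0.001, -1.0]]
wrist_force: [-9.9, 15.0, 28.6]
grip_width: 0.0278
finger_force: 33.2
```

>>> step_arm(deltas=[{"dx": -0.0018,"dy": 0,"dz": -0.003,"roll": 0,"fingers": 0.02},{"dx": -0.0018,"dy": 0,"dz": -0.003,"roll": 0,"fingers": 0.05},{"dx": -0.0018,"dy": 0,"dz": -0.003,"roll": 0,"fingers": 0.05},{"dx": -0.0018,"dy": 0,"dz": -0.003,"roll": 0,"fingers": 0.05},{"dx": -0.0018,"dy": 0,"dz": -0.01,"roll": 0,"fingers": 0.05},{"dx": -0.0018,"dy": 0,"dz": -0.04,"roll": 0,"fingers": 0.05},{"dx": -0.0018,"dy": 0,"dz": -0.075,"roll": 0,"fingers": 0.05},{"dx": -0.0018,"dy": 0,"dz": -0.11,"roll": 0,"fingers": 0.05}])

```text
time_s: 26.98
tool_pos: [0.4764, -0.2128, 0.2297]
tool_rot: [[-0.011, -1.0, -0.002], [-1.0, 0.011, -0.0], [0.0, 0.002, -1.0]]
wrist_force: [2.1, -0.2, -0.1]
grip_width: 0.05
finger_force: 0.0
```

>>> step_arm(deltas=[{"dx": -0.03,"dy": 0,"dz": 0,"roll": 0,"fingers": 0.0},{"dx": -0.06,"dy": 0,"dz": 0,"roll": 0,"fingers": 0.0},{"dx": -0.06,"dy": 0,"dz": 0,"roll": 0,"fingers": 0.0},{"dx": -0.06,"dy": 0,"dz": 0,"roll": 0,"fingers": 0.0},{"dx": -0.06,"dy": 0,"dz": 0,"roll": 0,"fingers": 0.0},{"dx": -0.06,"dy": 0,"dz": 0,"roll": 0,"fingers": 0.0}])

```text
time_s: 27.48
tool_pos: [0.4777, -0.1531, 0.2286]
tool_rot: [[-0.011, -1.0, -0.001], [-1.0, 0.011, -0.0], [0.0, 0.001, -1.0]]
wrist_force: [-0.8, -0.5, -0.9]
grip_width: 0.0
finger_force: 0.0
```

```bash
python3 - <<'E'
from h import *
import pickle
o=observe();print(o["tool_pos"],o["wrist_force"],o["grip_width"])
w=snap("wrist");s=snap("side");pickle.dump((w,s),open("w16.pkl","wb"))
T=panelT(.478,-.2108,-90.6)
for n,(m,im),r0,r1,c0,c1 in(("wrist",w,0,260,230,410),("side",s,150,260,320,420)):
    P=np.array([[9,0,0],[9,0,50],[45,0,50],[45,0,0],[-37,0,30],[-37,0,20],[40,0,0],[75,0,0],[-75,0,0]])/1e3
    print(n,dict(zip("boxlo_dn boxtop_dn boxtop_up boxlo_up cap30 cap20 rim up lo".split(),proj(m,P@T[0].T+T[1]).round(1).tolist())))
    g=cv2.cvtColor(im,6)[r0:r1,c0:c1]
    st=(4,2) if n=="wrist" else (2,1)
    for i in range(0,g.shape[0],st[0]): print(r0+i,"".join(" .:-=+*%@#"[::-1][min(9,int(v)//24)] for v in g[i,::st[1]]))
E
```

```text
[ 0.477666   -0.1531197   0.22856517] [-0.81266543 -0.48250657 -0.92770601] 1.97800903866507e-05
wrist {'boxlo_dn': [319.3, 131.9], 'boxtop_dn': [319.5, 178.8], 'boxtop_up': [319.5, 125.0], 'boxlo_up': [319.4, 80.5], 'cap30': [319.4, 211.0], 'cap20': [319.3, 201.6], 'rim': [319.4, 88.3], 'up': [319.4, 27.6], 'lo': [319.3, 218.6]}
0 :                 .               .                                       .             ..
4 -:                                                                                        
8 -=-:.::::::::::::::::::::::::::::::::................................                  .  
12 ----++++++++++++++++++++++++++++++++++++++++++++++++++++++++++++++++++++++++++++++++++.   
16 ---+**++++++++++++++++++++++++++++++++++++++++++++++++++++++++++++++++++++++++++++++++=   
20 --+******++++++++++++++++++++++++++++++++++++++++++++++++++++++++++++++++++++++++++++++=. 
24 -+**********++++++++++++++++++++++++++++++++++++++++++++++++++++++++++++++++++++++++++++- 
28 =*************+++++++++++++++++++++++++++++++++++++++++++++++++++++++++++++++++++++++++++-
32 +*************++
[... 10690 characters left out ...]
*********************************+====:.                              
248 ================++*******+========++++++++***********************++-..                              
250 ================++*********+++++++++**++++*+**********************=:...         ...                 
252 ================+++++++++++*+*+++*********************************=----:--::--:::::::::....:::::....
254 =================+++++++++++++++++++*+++++*+**++*****************++===============================--
256 =============================+++++++++++++++++*++*++++++++**++**++==================================
258 ============================================+++++++++++++++++**++===================================
```

```bash
python3 - <<'E'
from h import *
import pickle
w,s=pickle.load(open("w16.pkl","rb"));m=w[0]
g=cv2.GaussianBlur(cv2.cvtColor(w[1],6),(0,0),.7)
for c in((302,306),(322,328),(330,336)): print(c,[(r,int(g[r,c[0]:c[1]].mean())) for r in range(74,190,1) if r<96 or 120<r<134 or r>170])
for r in(100,115,135,145): print(r,[(c,int(g[r,c])) for c in list(range(288,300))+list(range(336,350))])
T=panelT(.478,-.2108,-90.6)
for h in(0,3): print(h,proj(m,(T[0]@(np.array([[45,-14,h],[45,14,h],[45,-14,50+h],[45,14,50+h],[9,-14,50+h],[9,14,50+h],[27,0,62+h]])/1e3).T).T+T[1]).round(1).tolist())
E
```

```text
(302, 306) [(74, 139), (75, 140), (76, 140), (77, 140), (78, 140), (79, 140), (80, 139), (81, 140), (82, 141), (83, 141), (84, 140), (85, 139), (86, 140), (87, 146), (88, 151), (89, 153), (90, 154), (91, 154), (92, 154), (93, 154), (94, 154), (95, 155), (121, 131), (122, 131), (123, 131), (124, 132), (125, 132), (126, 134), (127, 137), (128, 142), (129, 146), (130, 145), (131, 141), (132, 137), (133, 133), (171, 111), (172, 115), (173, 116), (174, 118), (175, 119), (176, 119), (177, 120), (178, 119), (179, 115), (180, 108), (181, 98), (182, 85), (183, 72), (184, 56), (185, 41), (186, 32), (187, 30), (188, 31), (189, 31)]
(322, 328) [(74, 140), (75, 140), (76, 140), (77, 140), (78, 141), (79, 140), (80, 140), (81, 140), (82, 140), (83, 140), (84, 140), (85, 138), (86, 138), (87, 147), (88, 154), (89, 156), (90, 156), (91, 156), (92, 156), (93, 156), (94, 156), (95, 157), (121, 160), (122, 160), (123, 160), (124, 160), (125, 161), (126, 167), (127, 180), (128, 196), (129, 209), (130, 214), (131, 215), (132, 214), (133, 213), (171, 151), (172, 142), (173, 134), (174, 130), (175, 130), (
[... 1558 characters left out ...]
 (336, 209), (337, 209), (338, 208), (339, 203), (340, 197), (341, 185), (342, 166), (343, 147), (344, 141), (345, 141), (346, 140), (347, 140), (348, 141), (349, 141)]
145 [(288, 88), (289, 87), (290, 88), (291, 90), (292, 97), (293, 109), (294, 118), (295, 123), (296, 123), (297, 125), (298, 128), (299, 130), (336, 209), (337, 208), (338, 204), (339, 199), (340, 191), (341, 172), (342, 138), (343, 104), (344, 88), (345, 86), (346, 87), (347, 87), (348, 89), (349, 91)]
0 [[342.3, 80.5], [296.5, 80.5], [346.3, 124.9], [292.7, 125.0], [343.1, 178.8], [295.9, 178.9], [319.6, 166.9]]
3 [[342.5, 82.8], [296.3, 82.8], [346.6, 128.1], [292.5, 128.1], [343.3, 182.1], [295.7, 182.1], [319.6, 170.4]]
```

>>> step_arm(deltas=[{"dx": 0.025,"dy": 0,"dz": 0,"roll": 0,"fingers": 0.0},{"dx": 0.0494,"dy": 0,"dz": 0.01,"roll": 0,"fingers": 0.0},{"dx": 0.0494,"dy": 0,"dz": 0.03,"roll": 0,"fingers": 0.0},{"dx": 0.0494,"dy": 0,"dz": 0.045,"roll": 0,"fingers": 0.0},{"dx": 0.0494,"dy": 0,"dz": 0.055,"roll": 0,"fingers": 0.0},{"dx": 0.0494,"dy": 0,"dz": 0.0565,"roll": 0,"fingers": 0.0},{"dx": 0.0494,"dy": 0,"dz": 0.0565,"roll": 0,"fingers": 0.0},{"dx": 0.0494,"dy": 0,"dz": 0.0565,"roll": 0,"fingers": 0.0}])

```text
time_s: 28.25
tool_pos: [0.4778, -0.2022, 0.1729]
tool_rot: [[-0.01, -1.0, 0.001], [-1.0, 0.01, -0.0], [0.0, -0.001, -1.0]]
wrist_force: [0.4, -0.9, 0.1]
grip_width: -0.0002
finger_force: 0.0
```

>>> step_arm(deltas=[{"dx": 0,"dy": 0,"dz": 0.001,"roll": 0,"fingers": 0.0},{"dx": 0,"dy": 0,"dz": 0.002,"roll": 0,"fingers": 0.0},{"dx": 0,"dy": 0,"dz": 0.003,"roll": 0,"fingers": 0.0},{"dx": 0,"dy": 0,"dz": 0.003,"roll": 0,"fingers": 0.0}])

```text
time_s: 28.58
tool_pos: [0.4773, -0.2018, 0.1694]
tool_rot: [[-0.01, -1.0, 0.0], [-1.0, 0.01, 0.0], [-0.0, -0.0, -1.0]]
wrist_force: [-0.1, 0.2, 0.0]
grip_width: -0.0001
finger_force: 0.0
```

>>> step_arm(deltas=[{"dx": 0,"dy": 0,"dz": 0.001,"roll": 0,"fingers": 0.0},{"dx": 0,"dy": 0,"dz": 0.002,"roll": 0,"fingers": 0.0},{"dx": 0,"dy": 0,"dz": 0.002,"roll": 0,"fingers": 0.0},{"dx": 0,"dy": 0,"dz": 0.002,"roll": 0,"fingers": 0.0}])

```text
time_s: 28.92
tool_pos: [0.4775, -0.202, 0.1676]
tool_rot: [[-0.01, -1.0, 0.001], [-1.0, 0.01, -0.0], [0.0, -0.001, -1.0]]
wrist_force: [-0.6, 0.7, 3.6]
grip_width: -0.0003
finger_force: 1.9
```

>>> step_arm(deltas=[{"dx": 0,"dy": 0,"dz": 0.001,"roll": 0,"fingers": 0.0},{"dx": 0,"dy": 0,"dz": 0.002,"roll": 0,"fingers": 0.0},{"dx": 0,"dy": 0,"dz": 0.003,"roll": 0,"fingers": 0.0},{"dx": 0,"dy": 0,"dz": 0.003,"roll": 0,"fingers": 0.0}])

```text
time_s: 29.25
tool_pos: [0.4789, -0.2018, 0.1667]
tool_rot: [[-0.009, -1.0, 0.004], [-1.0, 0.009, -0.0], [0.0, -0.004, -1.0]]
wrist_force: [-3.1, 7.7, 20.6]
grip_width: -0.0003
finger_force: 9.8
```

>>> step_arm(deltas=[{"dx": 0,"dy": 0,"dz": 0.001,"roll": 0,"fingers": 0.0},{"dx": 0,"dy": 0,"dz": 0.002,"roll": 0,"fingers": 0.0},{"dx": 0,"dy": 0,"dz": 0.002,"roll": 0,"fingers": 0.0}])

```text
time_s: 29.5
tool_pos: [0.4801, -0.2016, 0.1664]
tool_rot: [[-0.009, -1.0, 0.007], [-1.0, 0.009, -0.001], [0.001, -0.007, -1.0]]
wrist_force: [-4.7, 12.3, 29.8]
grip_width: -0.0002
finger_force: 15.2
```

```bash
python3 - <<'E'
from h import *
import pickle
from scipy.optimize import brentq
def E(im,lo,fl,bx):
    g=cv2.GaussianBlur(cv2.cvtColor(im,6),(0,0),.8);return g
w12=pickle.load(open("w12.pkl","rb"))[0];w13=pickle.load(open("w13.pkl","rb"));w14=pickle.load(open("w14.pkl","rb"))[0]
p12=np.array([.47823,-.12924,.25943]);p13=np.array([.47702,-.25816,.16141]);p14=np.array([.47758,-.19837,.14526])
R=observe()["tool_rot"].copy();
a=np.radians(-90.55);R=np.array([[np.cos(a),np.sin(a),0],[np.sin(a),-np.cos(a),0],[0,0,-1]])
g=cv2.GaussianBlur(cv2.cvtColor(w12[1],6),(0,0),.8)
print([(r,int(g[r,310:330].mean())) for r in range(246,268)]);print([(r,int(g[r,290:296].mean()),int(g[r,344:350].mean())) for r in range(335,410,3)])
e12=[edge(g,range(310,330),249,256),edge(g,range(310,330),254,264)]
def pt(p0,v,x,z):
    c,s=np.cos(v[0]),np.sin(v[0]);return p0+R[:,0]*(v[1]+(x*c+z*s)/1e3)-R[:,2]*(v[2]+(-x*s+z*c)/1e3)
for nm,x,z in(("foot",12,0),("boxlo",18,22),("boxtop+",18,72),("boxtop-",-18,72)): print(nm,proj(w12[0],pt(p12,(0,0,-.0365),x,z))[0].round(1))
print(e12)
pickle.dump((w12,w13,w14,p12,p13,p14,R),open("cal.pkl","wb"))
E
```

```text
[(246, 148), (247, 148), (248, 147), (249, 146), (250, 138), (251, 116), (252, 77), (253, 39), (254, 20), (255, 19), (256, 35), (257, 65), (258, 92), (259, 104), (260, 107), (261, 107), (262, 107), (263, 107), (264, 107), (265, 108), (266, 108), (267, 108)]
[(335, 145, 145), (338, 145, 145), (341, 144, 144), (344, 145, 144), (347, 145, 144), (350, 145, 144), (353, 144, 144), (356, 144, 144), (359, 144, 144), (362, 143, 144), (365, 134, 140), (368, 117, 127), (371, 100, 112), (374, 91, 105), (377, 87, 100), (380, 90, 99), (383, 98, 102), (386, 102, 110), (389, 109, 132), (392, 114, 132), (395, 119, 139), (398, 116, 144), (401, 91, 168), (404, 75, 200), (407, 60, 220)]
foot [321.6 249.6]
boxlo [322.  253.9]
boxtop+ [323.2 309.7]
boxtop- [322.8 402.6]
[251.97507708119218, 256.9597030752916]
```

```bash
python3 - <<'E'
from h import *
import pickle
from scipy.optimize import brentq
w12,w13,w14,p12,p13,p14,R=pickle.load(open("cal.pkl","rb"))
g=cv2.GaussianBlur(cv2.cvtColor(w12[1],6),(0,0),.6)
print([(r,int(g[r,296:344].mean())) for r in range(296,330)])
m=w14[0];row=lambda x,z,y0:proj(m,(lambda T:T[0]@[x/1e3,0,z/1e3]+T[1])(panelT(.478,y0,-90.6)))[0,1]
for b3 in(2.5,3.5,4.5,5.5):
    v,f,pt=logfit(w14,p14,R,[(12,0,194.9),(18,22,222.5),(18,72,339.1-b3)])
    o=pt(v,0,0);y0=brentq(lambda y:row(40,0,y)-182.1,-.23,-.19);T=panelT(.478,y0,-90.6);q=T[0].T@(o-T[1])
    print(b3,np.degrees(v[0]).round(2),v[1:].round(4),"y0",round(y0,4),"origin in panel",(q*1e3).round(2))
# tilt forced to 30: two rows -> px,pz
for tl in(28,30,32):
    f=lambda v:[proj(m,p14+R[:,0]*(v[0]+(x*np.cos(np.radians(-tl))+z*np.sin(np.radians(-tl)))/1e3)-R[:,2]*(v[1]+(-x*np.sin(np.radians(-tl))+z*np.cos(np.radians(-tl)))/1e3))[0,1]-r for x,z,r in((12,0,194.9),(18,22,222.5))]
    b=least_squares(f,[.028,-.03]).x;o=p14+R[:,0]*b[0]-R[:,2]*b[1];y0=brentq(lambda y:row(40,0,y)-182.1,-.23,-.19);T=panelT(.478,y0,-90.6);print(tl,b.round(4),(T[0].T@(o-T[1])*1e3).round(2))
E
```

```text
[(296, 109), (297, 109), (298, 109), (299, 109), (300, 109), (301, 109), (302, 109), (303, 109), (304, 109), (305, 109), (306, 111), (307, 114), (308, 119), (309, 125), (310, 131), (311, 136), (312, 140), (313, 142), (314, 143), (315, 143), (316, 144), (317, 144), (318, 145), (319, 145), (320, 145), (321, 145), (322, 145), (323, 145), (324, 145), (325, 145), (326, 145), (327, 145), (328, 145), (329, 145)]
2.5 -33.62 [ 0.0312 -0.0373] y0 -0.2119 origin in panel [19.33 -0.53 -1.97]
3.5 -33.93 [ 0.031  -0.0387] y0 -0.2119 origin in panel [18.39 -0.53 -3.09]
4.5 -34.26 [ 0.0307 -0.0402] y0 -0.2119 origin in panel [17.42 -0.53 -4.25]
5.5 -34.59 [ 0.0305 -0.0417] y0 -0.2119 origin in panel [16.43 -0.53 -5.43]
28 [ 0.036  -0.0107] [36.74 -0.53 18.75]
30 [ 0.0342 -0.0203] [30.41 -0.53 11.24]
32 [ 0.0325 -0.0298] [24.22 -0.53  3.87]
```

>>> step_arm(deltas=[{"dx": 0,"dy": 0,"dz": -0.01,"roll": 0,"fingers": 0.0},{"dx": 0.015,"dy": 0,"dz": -0.018,"roll": 0,"fingers": 0.0},{"dx": 0.029,"dy": 0,"dz": -0.018,"roll": 0,"fingers": 0.0},{"dx": 0.029,"dy": 0,"dz": -0.014,"roll": 0,"fingers": 0.0},{"dx": 0.029,"dy": 0,"dz": -0.009,"roll": 0,"fingers": 0.0},{"dx": 0.029,"dy": 0,"dz": -0.009,"roll": 0,"fingers": 0.0},{"dx": 0.029,"dy": 0,"dz": -0.009,"roll": 0,"fingers": 0.0}])

```text
time_s: 30.08
tool_pos: [0.4763, -0.2306, 0.1703]
tool_rot: [[-0.01, -1.0, -0.002], [-1.0, 0.01, 0.0], [-0.0, 0.002, -1.0]]
wrist_force: [0.5, 0.3, -0.2]
grip_width: -0.0001
finger_force: 0.0
```

>>> step_arm(deltas=[{"dx": 0,"dy": 0,"dz": 0.001,"roll": 0,"fingers": 0.0},{"dx": 0,"dy": 0,"dz": 0.002,"roll": 0,"fingers": 0.0},{"dx": 0,"dy": 0,"dz": 0.002,"roll": 0,"fingers": 0.0}])

```text
time_s: 30.33
tool_pos: [0.4769, -0.2307, 0.169]
tool_rot: [[-0.01, -1.0, -0.0], [-1.0, 0.01, 0.0], [-0.0, 0.0, -1.0]]
wrist_force: [-0.6, -0.4, 0.2]
grip_width: -0.0
finger_force: 0.0
```

>>> step_arm(deltas=[{"dx": 0,"dy": 0,"dz": 0.001,"roll": 0,"fingers": 0.0},{"dx": 0,"dy": 0,"dz": 0.0015,"roll": 0,"fingers": 0.0},{"dx": 0,"dy": 0,"dz": 0.0015,"roll": 0,"fingers": 0.0}])

```text
time_s: 30.58
tool_pos: [0.4769, -0.2309, 0.1676]
tool_rot: [[-0.01, -1.0, -0.0], [-1.0, 0.01, 0.0], [-0.0, 0.0, -1.0]]
wrist_force: [0.0, 0.1, 0.2]
grip_width: 0.0001
finger_force: 0.0
```

>>> step_arm(deltas=[{"dx": 0,"dy": 0,"dz": 0.001,"roll": 0,"fingers": 0.0},{"dx": 0,"dy": 0,"dz": 0.0015,"roll": 0,"fingers": 0.0},{"dx": 0,"dy": 0,"dz": 0.0015,"roll": 0,"fingers": 0.0}])

```text
time_s: 30.83
tool_pos: [0.4768, -0.231, 0.166]
tool_rot: [[-0.011, -1.0, -0.0], [-1.0, 0.011, 0.0], [-0.0, 0.0, -1.0]]
wrist_force: [-0.5, 0.2, 0.2]
grip_width: -0.0002
finger_force: 0.0
```

>>> step_arm(deltas=[{"dx": 0,"dy": 0,"dz": -0.03,"roll": 0,"fingers": 0.0},{"dx": 0,"dy": 0,"dz": -0.05,"roll": 0,"fingers": 0.0},{"dx": -0.03,"dy": 0,"dz": -0.05,"roll": 0,"fingers": 0.0},{"dx": -0.06,"dy": 0,"dz": -0.05,"roll": 0,"fingers": 0.0},{"dx": -0.082,"dy": 0,"dz": -0.04,"roll": 0,"fingers": 0.0},{"dx": -0.082,"dy": 0,"dz": -0.01,"roll": 0,"fingers": 0.0},{"dx": -0.082,"dy": 0,"dz": 0.02,"roll": 0,"fingers": 0.0},{"dx": -0.082,"dy": 0,"dz": 0.045,"roll": 0,"fingers": 0.0}])

```text
time_s: 31.5
tool_pos: [0.4776, -0.1483, 0.1201]
tool_rot: [[-0.01, -1.0, 0.001], [-1.0, 0.01, 0.0], [-0.0, -0.001, -1.0]]
wrist_force: [0.1, -0.2, -0.2]
grip_width: -0.0
finger_force: 0.0
```

>>> step_arm(deltas=[{"dx": 0,"dy": 0,"dz": 0.0065,"roll": 0,"fingers": 0.0},{"dx": 0,"dy": 0,"dz": 0.0065,"roll": 0,"fingers": 0.0},{"dx": 0,"dy": 0,"dz": 0.0065,"roll": 0,"fingers": 0.0},{"dx": 0,"dy": 0,"dz": 0.0065,"roll": 0,"fingers": 0.0}])

```text
time_s: 31.83
tool_pos: [0.479, -0.1492, 0.1163]
tool_rot: [[-0.01, -1.0, 0.002], [-1.0, 0.01, -0.0], [0.0, -0.002, -1.0]]
wrist_force: [0.1, 0.2, 0.9]
grip_width: 0.0001
finger_force: 0.0
```

>>> step_arm(deltas=[{"dx": 0.001,"dy": 0,"dz": 0.0017,"roll": 0,"fingers": 0.0},{"dx": 0.002,"dy": 0,"dz": 0.0035,"roll": 0,"fingers": 0.0},{"dx": 0.003,"dy": 0,"dz": 0.0052,"roll": 0,"fingers": 0.0},{"dx": 0.004,"dy": 0,"dz": 0.0069,"roll": 0,"fingers": 0.0},{"dx": 0.005,"dy": 0,"dz": 0.0087,"roll": 0,"fingers": 0.0},{"dx": 0.006,"dy": 0,"dz": 0.0104,"roll": 0,"fingers": 0.0},{"dx": 0.006,"dy": 0,"dz": 0.0104,"roll": 0,"fingers": 0.0}])

```text
time_s: 32.42
tool_pos: [0.4778, -0.1552, 0.1042]
tool_rot: [[-0.011, -1.0, -0.0], [-1.0, 0.011, -0.0], [0.0, 0.0, -1.0]]
wrist_force: [-1.0, -0.4, 0.7]
grip_width: -0.0
finger_force: 0.6
```

>>> step_arm(deltas=[{"dx": 0.001,"dy": 0,"dz": 0.0017,"roll": 0,"fingers": 0.0},{"dx": 0.002,"dy": 0,"dz": 0.0035,"roll": 0,"fingers": 0.0}])

```text
time_s: 32.58
tool_pos: [0.4778, -0.157, 0.1009]
tool_rot: [[-0.01, -1.0, 0.0], [-1.0, 0.01, -0.0], [0.0, -0.0, -1.0]]
wrist_force: [-0.8, 0.8, 3.5]
grip_width: 0.0003
finger_force: 2.1
```

>>> step_arm(deltas=[{"dx": 0.001,"dy": 0,"dz": 0.0017,"roll": 0,"fingers": 0.0},{"dx": 0.002,"dy": 0,"dz": 0.0035,"roll": 0,"fingers": 0.0}])

```text
time_s: 32.75
tool_pos: [0.4779, -0.159, 0.0974]
tool_rot: [[-0.01, -1.0, 0.0], [-1.0, 0.01, 0.0], [-0.0, -0.0, -1.0]]
wrist_force: [-5.0, 10.8, 23.9]
grip_width: 0.0001
finger_force: 12.9
```

>>> step_arm(deltas=[{"dx": 0.001,"dy": 0,"dz": 0.0017,"roll": 0,"fingers": 0.0},{"dx": 0.0015,"dy": 0,"dz": 0.0026,"roll": 0,"fingers": 0.0}])

```text
time_s: 32.92
tool_pos: [0.4783, -0.1593, 0.097]
tool_rot: [[-0.01, -1.0, 0.002], [-1.0, 0.01, 0.001], [-0.001, -0.002, -1.0]]
wrist_force: [-14.9, 22.5, 43.3]
grip_width: 0.0002
finger_force: 24.7
```

>>> step_arm(deltas=[{"dx": -0.003,"dy": 0,"dz": -0.0052,"roll": 0,"fingers": 0.0},{"dx": -0.006,"dy": 0,"dz": -0.0104,"roll": 0,"fingers": 0.0},{"dx": -0.012,"dy": 0,"dz": -0.025,"roll": 0,"fingers": 0.0},{"dx": -0.012,"dy": 0,"dz": -0.055,"roll": 0,"fingers": 0.0},{"dx": -0.012,"dy": 0,"dz": -0.09,"roll": 0,"fingers": 0.0},{"dx": -0.012,"dy": 0,"dz": -0.12,"roll": 0,"fingers": 0.0},{"dx": -0.012,"dy": 0,"dz": -0.135,"roll": 0,"fingers": 0.0},{"dx": -0.012,"dy": 0,"dz": -0.135,"roll": 0,"fingers": 0.0}])

```text
time_s: 33.58
tool_pos: [0.4797, -0.1488, 0.2335]
tool_rot: [[-0.01, -1.0, 0.006], [-1.0, 0.01, -0.001], [0.0, -0.006, -1.0]]
wrist_force: [0.6, 0.2, -0.3]
grip_width: -0.0
finger_force: 0.0
```

>>> step_arm(deltas=[{"dx": 0.006,"dy": 0,"dz": 0,"roll": 0,"fingers": 0.0},{"dx": 0.018,"dy": 0,"dz": 0,"roll": 0,"fingers": 0.0},{"dx": 0.018,"dy": 0,"dz": 0,"roll": 0,"fingers": 0.0},{"dx": 0.018,"dy": 0,"dz": 0,"roll": 0,"fingers": 0.0}])

```text
time_s: 33.92
tool_pos: [0.4769, -0.167, 0.2282]
tool_rot: [[-0.012, -1.0, -0.002], [-1.0, 0.012, 0.0], [-0.0, 0.002, -1.0]]
wrist_force: [-0.7, 0.6, -1.3]
grip_width: -0.0
finger_force: 0.0
```

```bash
python3 - <<'E'
from h import *
import pickle
o=observe();print(o["tool_pos"],o["wrist_force"])
w=snap("wrist");s=snap("side");t=snap("top");m=w[0];s0=pickle.load(open("w16.pkl","rb"))
T=panelT(.478,-.2115,-90.6)
for nm,mm in(("new",m),("old",s0[0][0])):
    for z in(28,30,20): print(nm,z,proj(mm,(T[0]@(np.array([[-47,0,z],[-37,0,z],[-27,0,z]])/1e3).T).T+T[1]).round(1).tolist())
for nm,im in(("new",w[1]),("old",s0[0][1])):
    g=cv2.cvtColor(im,6)
    print(nm)
    for r in range(156,236,2): print(r,"".join(" .:-=+*%@#"[::-1][min(9,int(v)//24)] for v in g[r,285:355]))
d=[cv2.absdiff(cv2.cvtColor(a,6),cv2.cvtColor(b,6)) for a,b in((s[1],s0[1][1]),)]
old=pickle.load(open("w2.pkl","rb"))[1][1]
for n,b in(("jar",(300,135,345,195)),("hub",(310,280,362,332)),("blue",(228,165,255,195)),("torchbatt",(200,210,285,260))):
    x0,y0,x1,y1=b;A=cv2.cvtColor(t[1],6)[y0:y1,x0:x1].astype(int);B=cv2.cvtColor(old,6)[y0:y1,x0:x1].astype(int);print(n,np.abs(A-B).mean().round(1),(np.abs(A-B)>50).sum())
E
```

```text
[ 0.4768581  -0.16695051  0.22824366] [-0.70693934  0.57665563 -1.25309287]
new 28 [[318.1, 235.8], [318.1, 226.7], [318.1, 217.0]]
new 30 [[318.1, 237.8], [318.1, 228.7], [318.1, 219.0]]
new 20 [[318.1, 228.1], [318.1, 218.9], [318.1, 209.2]]
old 28 [[319.3, 217.9], [319.3, 208.2], [319.4, 197.9]]
old 30 [[319.3, 219.9], [319.4, 210.1], [319.4, 199.8]]
old 20 [[319.3, 210.4], [319.3, 200.6], [319.3, 190.3]]
new
156 ******+===---------------------------:. .......... ...:-=*************
158 ******+=============================-:  .... ..........:=+***********+
160 ******+++============================:.................:=***********+=
162 ******++=============================:................::=**********+==
164 ******+++============================:................:-=**********==-
166 *******+==============================--::............:-+**********+==
168 ******+++===============================-.............:-+**********+=-
170 ******++====================================:.........:-+*********+===
172 *******+====================================-------:..:-+*********+===
174 *****
[... 4680 characters left out ...]
----------==++*+++*********************
220 --=--=--===-=---=-----=------=----------=========-====================
222 -------------------=----------=-====----=-=---=-=----=====------------
224 ==---------------------=-------======----------==-===--==-----======--
226 ==-------====--------=----==---=---=-------=--=-=--------=----========
228 -=======--==--=----=-=-------=----------====-=======--==-=----========
230 -=-=======-=--=-----=-=-------=-------=-=-============--------========
232 --------=-=====-=====------=------==============-===------===========-
234 -----------===-=======-----==-----=======-====-=-=---=-===-===-===-=-=
jar 39.1 387
hub 64.5 1686
blue 35.3 135
torchbatt 50.0 1210
```

>>> step_arm(deltas=[{"dx": 0,"dy": 0,"dz": 0,"roll": 0,"fingers": 0.0},{"dx": 0,"dy": 0,"dz": 0,"roll": 0,"fingers": 0.0},{"dx": 0,"dy": 0,"dz": 0,"roll": 0,"fingers": 0.0},{"dx": 0,"dy": 0,"dz": 0,"roll": 0,"fingers": 0.0}])

```text
time_s: 34.4
tool_pos: [0.4776, -0.1664, 0.2297]
tool_rot: [[-0.01, -1.0, 0.0], [-1.0, 0.01, -0.0], [0.0, -0.0, -1.0]]
wrist_force: [-0.2, 0.1, -0.4]
grip_width: 0.0
finger_force: 0.0
```

```bash
python3 - <<'E'
from h import *
import pickle
w=snap("wrist");s=snap("side");(wo,so)=pickle.load(open("w16.pkl","rb"));s1=cv2.imread("pics/side0.png")
pickle.dump((w,s),open("w17.pkl","wb"));print(observe()["tool_pos"])
T=panelT(.478,-.2115,-90.6)
P=lambda m,x,z:proj(m,T[0]@[x/1e3,0,z/1e3]+T[1])[0,1]
for n,(m,im) in(("old",wo),("new",w)):
    g=cv2.GaussianBlur(cv2.cvtColor(im,6),(0,0),.7)
    c=int(P(m,-37,25));print(n,"pred -27,-47 @30",P(m,-27,30),P(m,-47,30),"@20",P(m,-27,20),P(m,-47,20),"dome/box top row",P(m,45,50))
    print([(r,int(g[r,312:326].mean())) for r in range(c-26,c+22)])
    print("boxtop",edge(g,range(322,334),int(P(m,45,50))-6,int(P(m,45,50))+9))
for n,(x0,y0,x1,y1) in(("jar",(232,205,282,292)),("hub",(362,270,418,310)),("blue",(212,288,246,340)),("torch",(274,320,304,358)),("pink",(405,215,440,240))):
    t=cv2.cvtColor(s1,6)[y0:y1,x0:x1]
    r=cv2.matchTemplate(cv2.cvtColor(s[1],6)[y0-8:y1+8,x0-8:x1+8],t,5);_,v,_,l=cv2.minMaxLoc(r);print(n,round(v,3),l[0]-8,l[1]-8)
E
```

```text
[ 0.47764937 -0.16638928  0.22976159]
old pred -27,-47 @30 199.78765275578453 219.86555898796144 @20 190.32508322578727 210.41858337028566 dome/box top row 123.56966653168435
[(179, 127), (180, 127), (181, 126), (182, 126), (183, 125), (184, 124), (185, 123), (186, 122), (187, 116), (188, 103), (189, 87), (190, 88), (191, 101), (192, 110), (193, 113), (194, 117), (195, 122), (196, 126), (197, 128), (198, 128), (199, 129), (200, 133), (201, 144), (202, 160), (203, 172), (204, 174), (205, 172), (206, 171), (207, 172), (208, 170), (209, 169), (210, 168), (211, 166), (212, 164), (213, 163), (214, 163), (215, 164), (216, 164), (217, 162), (218, 158), (219, 152), (220, 147), (221, 144), (222, 143), (223, 143), (224, 143), (225, 144), (226, 145)]
boxtop 127.49375
new pred -27,-47 @30 217.62618045519028 236.40869947640704 @20 207.8991592997275 226.7408001157551 dome/box top row 149.24713875066254
[(196, 132), (197, 132), (198, 131), (199, 130), (200, 130), (201, 129), (202, 128), (203, 128), (204, 126), (205, 125), (206, 125), (207, 124), (208, 123), (209, 121), (210, 128), (211, 148), (212, 167), (213, 174), (214, 175), (215, 174), (216, 172), (217, 170), (218, 169), (219, 168), (220, 165), (221, 163), (222, 164), (223, 164), (224, 164), (225, 162), (226, 157), (227, 151), (228, 145), (229, 138), (230, 127), (231, 114), (232, 100), (233, 97), (234, 112), (235, 132), (236, 142), (237, 146), (238, 147), (239, 147), (240, 147), (241, 146), (242, 145), (243, 143)]
boxtop 152.58106637649618
jar 1.0 0 0
hub 0.323 0 0
blue 1.0 0 0
torch 0.775 0 0
pink 1.0 0 0
```

```bash
python3 -c "
from cell import *
print(finish_job())"
```

```text
the job is handed in; nothing more can be done
None
```

I handed the job in, in the order asked, after about 34 s: the blank is home in the free pocket, the logger is home in the dock, and the locking cap is pressed to its hard stop. The seating was confirmed by probing, push forces and image measurements. The jar did not move and the gripper never went low near the hub cap, but its own image check was inconclusive.

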